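# Unlock the sandwich toaster and flip its lid open

### The job

Open the sandwich toaster ready for loading: push the sliding lock on its handle to the left (as seen facing the handle, which is turned to your right), then put your fingertips under the handle's front edge and flip the lid up and over, past the point where it balances, so that it stays open by its own weight. Push only: do not grip the handle, do not shift or lift the toaster, and leave the spice jar, the food tub and the tumbler nearby where they stand.

Things in the scene. Friction and masses are not known exactly. Their poses are not given: they have to be found in the camera images.
- press: Sandwich toaster, black and bare steel, loose on four rubber feet, about 2.7 kg in all. Base 190 (x) x 236 (y) x 51 mm. Origin: centre of its underside; -x points to its handle side (turned to the robot's right), +x to its hinge side, +y to the left of someone facing the handle (here towards the robot), z up. Closed it is 89 mm high without the lock and the handle reaches to x = -147 mm.
- lid (a joint): The lid's hinge, rad: 0 closed, grows as the handle goes up and back, stop at 1.92 (leaning back past upright). Lid 190 x 236 x 33 mm, 0.6 kg, turning about lid_hinge parallel to the toaster's y. Below about 1.45 rad it falls shut, beyond that it falls open onto the stop and stays by its weight. Raising takes about 3 N at the handle; locked, it rises no more than 0.02 rad.
- lid_hinge (a point): Point on the hinge axis in the middle of the lid's width: 95 mm behind the toaster's origin and 56 mm above its underside. Turns with the lid.
- handle_lip (a point): Middle of the lower front edge of the handle, a bar on the lid's front: 160 mm wide (y), 56 mm deep (x), 17.5 mm thick. Closed: 59 mm above the worktop, 242 mm in front of the hinge axis and 3 mm above it; under its front 36 mm all is free down to the worktop. Axes turn with the lid: x to the hinge, y left, z out of the lid's upper face. The lid's inner face lies level with the hinge axis.
- handle_under: Lower, black half of the handle bar, 160 x 56 x 9 mm, origin in the middle of its underside, 28 mm behind handle_lip. Lift against this.
- handle_top: Upper, grey half of the handle bar, 160 x 56 x 9 mm, origin 8.5 mm above that of handle_under. Pressing on both halves at once counts as gripping the handle.
- lock (a joint): Sliding lock on the handle's upper face, m: 0 locked, grows as it is pushed to the toaster's left (+y), end stop at 0.016. Its hook clears the keeper lug (a small block on the base's front, 14 to 32 mm right of centre, under the back of the handle) from 0.010 on; it slides against about 1.5 N of friction and stays where it is left.
- thumb (a point): Centre of the top of the lock's bare metal thumb piece: 22 mm deep (x), 14 mm wide (y), its top 18 mm above the handle's upper face, on a plate 3 mm thick and 36 mm wide (y). Closed, its top is 95 mm above the worktop. Locked, it stands 10 mm right of the handle's middle. Axes as the lid's.
- pepper: Spice jar with a yellow-brown cap, 42 x 42 x 96 mm, loose, beside the toaster. Origin: centre of its underside. Bystander.
- tub: Clear food tub with a blue lid, 109 x 149 x 60 mm, loose, on the chopping board (10 mm thick, fixed) to the right. Origin: centre of its underside. Bystander.
- tumbler: Clear tumbler, 81 mm wide and 93 mm high, loose, beside the toaster. Origin: centre of its underside. Bystander.

How it is judged:
By the outcome, as a careful person would: the job done as asked, in the order asked, and still so for the second after the job is handed in, with the robot touching nothing.
It also fails if it takes over 58 s, if anything falls off the work surface, if the arm or the gripper's body presses on something with over 40 N, if the wrist force passes 120 N, or if a joint passes its speed limit or range.

### The arm

A 7-joint arm with a two-finger parallel gripper is mounted at the origin on a cart in front of the work surface, level with it; the furniture and walls round the work are solid. World frame = base frame: x ahead of the robot, y to its left, z up, the work surface at z = 0. Lengths are in mm, angles in degrees, forces in N, time in s.
With the tool pointing down it reaches from about 350 to 900 mm from the base axis. Payload 7.2 kg.
Tool frame: the origin (TCP) lies at the very end of the fingers, on their centre line; the grasp point (between the pads) lies robot.tcp_to_grasp behind it (robot.tcp_to_grasp is the distance from the TCP to the grasp point, in mm); z points along the fingers, y is the line along which they close (so a half turn about z gives the same grasp; the last joint's range is limited). The gripper opens to 85 mm and grips with 20 to 120 N. Pads are 22 mm wide; open, the fingers measure 114 mm over their backs; the gripper's body (76 mm by 85 mm) begins 54 mm behind the grasp point. The pads swing forward as they close: fully open they stand 13 mm farther back than shut.
Start: joints at [-79.252, 23.554, -0.728, 91.456, 0.321, 64.991, -4.71], TCP at [158.147, 604.665, 200.597] pointing down, gripper open.
Joint ranges: [-169.25, 169.25], [-16.82, 113.86], [-84.01, 82.57], [7.8, 145.47], [-59.2, 239.2], [7.22, 106.19], [-163.78, 163.78]. Speed limits (degrees/s): [136.94, 136.94, 172.46, 172.46, 180, 180, 180].

### API

Orientations are given as [roll, pitch, yaw] about the fixed x, y, z axes, in that order (R = Rz(yaw) Ry(pitch) Rx(roll)).
In Python, from station import robot, cams, job gives the robot as it stands.
- The arm moves only by the tool move_arm, never from a script. Its arguments are lists of equal length, an entry for each row: "angular": the turn, a rotation vector about the tool's x, y, z in units of 6 degrees (1.0 is 6 degrees), a list of three; "slide": the shift along the tool's x, y, z in mm, a list of three; "grip": the finger opening in mm, from 0 to 85.4. In form: {"angular": [[rx, ry, rz], ...], "slide": [[tx, ty, tz], ...], "grip": [grip, ...]}. A call has 1 to 10 rows; each row is the pose to reach, as a shift and turn from the pose commanded when the call began, along the tool's axes at that moment; what a row does not reach only later rows make up. A row lasts 1/12 s, in which the tool goes at most 41.7 mm and 7.16 degrees, less where a joint would pass 70% of its speed; a pose out of reach is approached as far as the arm can. A call with a gripper value outside its range is refused whole. The fingers move at their own pace and stop on an object; "force" is the grip in N (left out, the last holds). Time passes only in rows, so rows that repeat a pose let the fingers close. It gives the time, the measured TCP pose, the force, the opening and the grip force at its end, in the units of the state.
- robot.sense(): the state, without advancing time (a new reading comes with each control period).
- cams.snapshot(name): name is "scene" or "top" or "wrist"; returns a dict with "pixels" (400x640x3 uint8, red, green, blue), "K" (3x3 intrinsics, pixels), "origin" and "orientation" of the camera in the world; the wrist camera has in their place "hand_eye" (4x4, takes a point from camera to tool coordinates, whose origin is the TCP and whose axes are the flange's). Camera axes: x right, y up, looking along -z (the intrinsics and any distortion apply to the point x, -y, -z); pixel columns grow to the right and rows downward; lengths in mm; the calibration is good to about 2 mm. A picture is of the moment at which its call begins: read the wrist's pose just before it. There is no depth.
- job.job_done(): hands the job in; it is judged then, once.
The state is a dict: "time_s": time; "qpos": joint angles; "joint_velocities": joint speeds; "tau": joint torques, N m; "ee_pos": TCP position; "eef_rot": TCP orientation; "ft_force": force on the tool from outside, world axes, zero at the start; "moment": the same for the moment, N m; "gripper_width": opening from 0.0 (shut) to 1.0 (fully open); "grip_force": force on a finger pad.
Only numpy, scipy, OpenCV 4.12 (cv2) and the standard library are available. Lean on these libraries where they do the work, as an engineer would, in place of code of your own. Each camera call takes 0.05 s, during which the arm holds its last target. There are 200 camera calls.

## Working session

There is one attempt and no reset: what is moved stays moved. The work goes in short steps, Python scripts to look and compute and a tool call to move; the robot and the scene stay as the last step left them, time stands still between calls to the robot, and variables do not carry over. Pictures are saved under pics/ and viewed, at most 10 in all, crops included, and the job is handed in when it is done.

Besides the shell and the picture viewer there is one more tool, called after "Call:" as name(argument=value, ...) on one line, values as JSON. move_arm: Moves the arm, as the interface text tells. Its arguments: {"type":"object","properties":{"angular":{"type":"array","items":{"type":"array","items":{"type":"number"}}},"slide":{"type":"array","items":{"type":"array","items":{"type":"number"}}},"grip":{"type":"array","items":{"type":"number"}},"force":{"type":"number"}},"required":["angular","slide","grip"]}

```bash
mkdir -p pics; ls
python3 - <<'E'
from station import robot,cams,job
import cv2,json
print(robot.sense(), robot.tcp_to_grasp)
for n in ["scene","top"]:
    s=cams.snapshot(n); cv2.imwrite(f"pics/{n}0.png",s["pixels"][:,:,::-1]); print(n,s["K"],s["origin"],s["orientation"],[k for k in s])
E
```

```text
pics
{'time_s': 0.0, 'qpos': array([-79.24954246,  23.60121687,  -0.72930818,  91.50529303,
         0.32164492,  64.98969038,  -4.71039589]), 'joint_velocities': array([-0.01477176,  0.02258108, -0.12460417, -0.04414456,  0.09446556,
       -0.00064956, -0.00993864]), 'tau': array([-4.53204348e-05, -6.00636649e+01,  6.82351459e-01, -2.99402672e+01,
        1.39392656e-02,  1.08350426e-02, -5.53101074e-06]), 'ee_pos': array([158.05453344, 604.11096691, 199.73108789]), 'eef_rot': array([-1.79906110e+02,  7.00919116e-03,  1.65343929e+02]), 'ft_force': array([ 0.77321135, -0.39509336,  0.40757227]), 'moment': array([-0.00669297, -0.04224162,  0.04444192]), 'grip_force': 0.0, 'gripper_width': 1.000013092590756} 18.700000000000003
scene [[376.16596809   0.         317.50949447]
 [  0.         376.16596809 205.09353189]
 [  0.           0.           1.        ]] [  72.33521961 -284.44598057  816.31394584] [ 38.94558737  -0.78782493 -63.02081885] ['pixels', 'K', 'origin', 'orientation']
top [[383.50564994   0.         323.14323116]
 [  0.         383.50564994 196.12553475]
 [  0.           0.           1.        ]] [ 508.03036929   -9.29761065 1289.55501776] [  3.44856234  -1.14133879 -90.74563521] ['pixels', 'K', 'origin', 'orientation']
```

View pics/scene0.png

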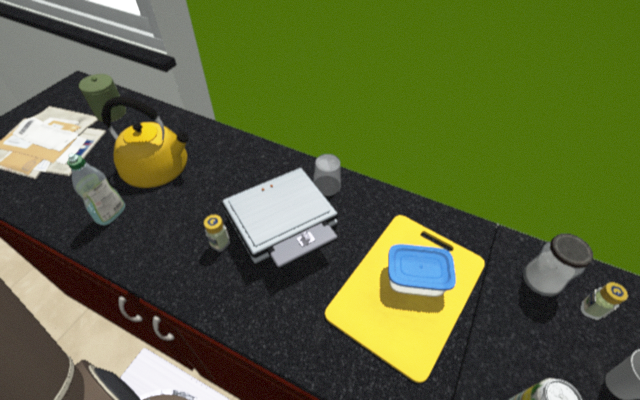

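View pics/top0.png

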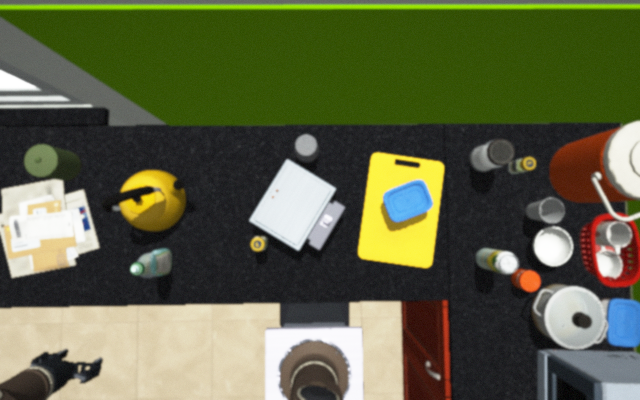

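The scene view shows the toaster lid at about (280,210) and its handle at (305,242). In the top view the lid is at (293,205), the handle at (326,225), the jar at (258,243), the tumbler at (306,147) and the tub at (408,200). Next I'll measure the lid and handle.

```bash
cat > h.py <<'E'
import numpy as np,cv2
from scipy.spatial.transform import Rotation as R
def ray(s,uv,Rm=None,o=None):
    K=s["K"]; Rm=R.from_euler('xyz',s["orientation"],degrees=True).as_matrix() if Rm is None else Rm
    o=np.array(s["origin"]) if o is None else o
    d=np.array([(uv[0]-K[0,2])/K[0,0],-(uv[1]-K[1,2])/K[1,1],-1.]); return o,Rm@d
def plane(s,uv,z,**k):
    o,d=ray(s,uv,**k); return o+d*(z-o[2])/d[2]
def proj(s,p):
    Rm=R.from_euler('xyz',s["orientation"],degrees=True).as_matrix(); c=Rm.T@(np.array(p)-s["origin"])
    return np.array([s["K"][0,0]*c[0]/-c[2]+s["K"][0,2],-s["K"][1,1]*c[1]/-c[2]+s["K"][1,2]])
E
python3 - <<'E'
from station import cams
from h import *
t=cams.snapshot("top"); s=cams.snapshot("scene")
for n,im,(x0,y0,x1,y1) in [("top",t,(235,125,365,265)),("scene",s,(190,140,350,280))]:
    p=im["pixels"]; c=p[y0:y1,x0:x1,::-1]; cv2.imwrite(f"pics/{n}c.png",cv2.resize(c,None,fx=4,fy=4,interpolation=cv2.INTER_CUBIC))
    hsv=cv2.cvtColor(p,cv2.COLOR_RGB2HSV)
    m=((hsv[:,:,2]>165)&(hsv[:,:,1]<60)).astype(np.uint8); m2=np.zeros_like(m); m2[y0:y1,x0:x1]=m[y0:y1,x0:x1]
    cs,_=cv2.findContours(m2,cv2.RETR_EXTERNAL,cv2.CHAIN_APPROX_NONE); cs=sorted(cs,key=cv2.contourArea)[-2:]
    for k in cs:
        b=cv2.boxPoints(cv2.minAreaRect(k)); print(n,cv2.contourArea(k),b.round(1).tolist(),[plane(im,q,89)[:2].round().tolist() for q in b])
E
```

```text
top 236.0 [[297.0, 136.0], [314.0, 136.0], [314.0, 153.0], [297.0, 153.0]] [[772.0, 46.0], [771.0, -8.0], [717.0, -7.0], [717.0, 47.0]]
top 4844.5 [[248.5, 220.10000610351562], [286.5, 158.0], [350.20001220703125, 196.89999389648438], [312.20001220703125, 259.1000061035156]] [[508.0, 199.0], [702.0, 80.0], [577.0, -119.0], [385.0, 2.0]]
scene 971.5 [[269.20001220703125, 248.39999389648438], [327.20001220703125, 219.39999389648438], [335.3999938964844, 235.8000030517578], [277.3999938964844, 264.79998779296875]] [[437.0, 13.0], [572.0, -68.0], [538.0, -105.0], [409.0, -25.0]]
scene 5084.5 [[222.60000610351562, 200.10000610351562], [310.20001220703125, 158.10000610351562], [336.3999938964844, 212.89999389648438], [248.8000030517578, 254.89999389648438]] [[505.0, 191.0], [740.0, 67.0], [600.0, -79.0], [402.0, 45.0]]
```

View pics/topc.png

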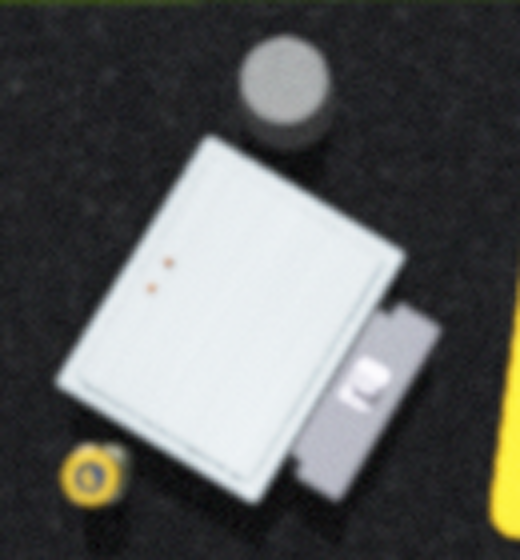

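View pics/scenec.png

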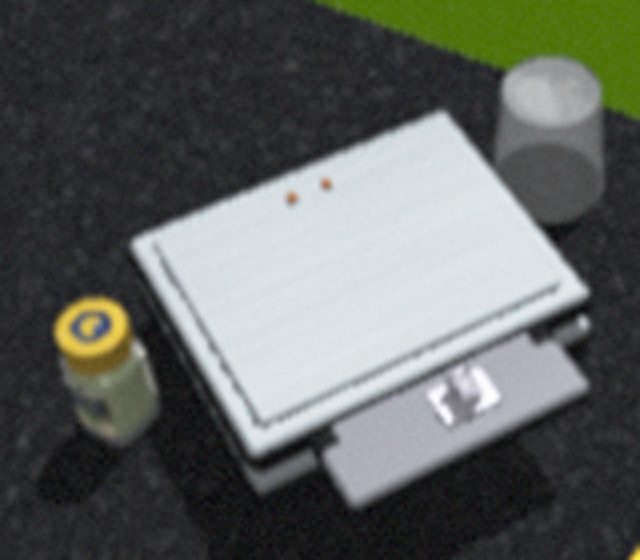

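The crops show the lid corners (top crop) at (212,133), (58,382), (257,503) and (406,255). The handle's front corners are at (442,328) and (338,502), and the thumb is near (373,377).

Run:
```python
from station import cams
from h import *
t=cams.snapshot("top"); s=cams.snapshot("scene")
A=lambda L,x0,y0:np.array([(x0+(a+.5)/4-.5,y0+(b+.5)/4-.5) for a,b in L])
tl=A([(212,133),(58,382),(257,503),(406,255),(442,328),(338,502),(373,377)],235,125)
sl=A([(445,111),(133,243),(258,458),(588,293),(586,383),(355,506),(467,378)],190,140)
Z=[89]*4+[77,77,95]
L={}
for n,im,l in [("t",t,tl),("s",s,sl)]:
    P=np.array([plane(im,q,z) for q,z in zip(l,Z)])[:,:2]; L[n]=P
    print(n,P.round().tolist())
    c=P[:4].mean(0); 
    ey=(P[1]-P[0]+P[2]-P[3]); yaw=np.degrees(np.arctan2(-ey[0],ey[1]))
    hy=P[5]-P[4]
    print(c, yaw, np.linalg.norm(P[1]-P[0]),np.linalg.norm(P[2]-P[1]), 'handle',np.degrees(np.arctan2(-hy[0],hy[1])),np.linalg.norm(hy),P[4:6].mean(0))
    a=np.radians(yaw);M=np.array([[np.cos(a),-np.sin(a)],[np.sin(a),np.cos(a)]])
    print('local',((P-c)@M).round(1).tolist())
# bystanders triangulate
print('pepper cap top',plane(t,A([(91,477)],235,125)[0],96),plane(s,A([(91,326)],190,140)[0],96))
print('tumbler top',plane(t,A([(285,80)],235,125)[0],93),plane(s,A([(551,92)],190,140)[0],93))
hsv=cv2.cvtColor(t["pixels"],cv2.COLOR_RGB2HSV); m=cv2.inRange(hsv,(95,120,80),(115,255,255)); m[:,:370]=0;m[:,440:]=0
k=max(cv2.findContours(m,0,2)[0],key=cv2.contourArea)
print('tub',[plane(t,q,68)[:2].round() for q in cv2.boxPoints(cv2.minAreaRect(k))])
```

```text
t [[702.0, 76.0], [508.0, 197.0], [412.0, 43.0], [604.0, -75.0], [547.0, -104.0], [411.0, -20.0], [509.0, -48.0]]
[556.54843612  60.39936724] 58.14580855426697 228.80955327552812 181.22516152282878 handle 58.22237210559188 159.53464882094104 [478.85790959 -61.57816506]
local [[90.2, -115.3], [90.6, 113.5], [-90.6, 113.7], [-90.2, -111.9], [-144.5, -78.2], [-144.7, 81.4], [-117.2, -16.4]]
s [[697.0, 73.0], [505.0, 190.0], [409.0, 35.0], [601.0, -79.0], [548.0, -104.0], [413.0, -24.0], [507.0, -45.0]]
[552.70270305  54.64107396] 58.89474730016002 225.1238192600392 181.97579872095656 handle 59.55878636540873 156.07754347471015 [480.30582851 -63.99227411]
local [[89.9, -114.0], [91.0, 111.1], [-91.0, 113.1], [-89.9, -110.2], [-138.1, -77.3], [-139.9, 78.7], [-108.9, -12.7]]
pepper cap top [434.50025525 170.8166277   96.        ] [436.69973162 169.43431164  96.        ]
tumbler top [742.93163244  18.1972571   93.        ] [742.78972049  15.56108224  93.        ]
tub [array([ 586., -219.]), array([ 637., -352.]), array([ 540., -388.]), array([ 490., -255.])]
```

```bash
cat >> h.py <<'E'
C=np.array([555.5,59.]); YAW=58.3
EX=np.array([np.cos(np.radians(YAW)),np.sin(np.radians(YAW)),0]); EY=np.array([-EX[1],EX[0],0]); EZ=np.array([0,0,1.])
def W(l): return np.r_[C,0]+l[0]*EX+l[1]*EY+l[2]*EZ
def tool(a,sgn=1): # fingers point EX tilted a deg down, tool y = sgn*EY
    z=np.cos(np.radians(a))*EX-np.sin(np.radians(a))*EZ; y=sgn*EY
    return np.c_[np.cross(y,z),y,z]
def st(st): return np.array(st["ee_pos"]),R.from_euler('xyz',st["eef_rot"],degrees=True).as_matrix()
def local(p): d=p-np.r_[C,0]; return np.array([d@EX,d@EY,d[2]])
def go(robot,l,T):
    p,M=st(robot.sense()); r=R.from_matrix(M.T@T).as_rotvec(degrees=True)/6
    print('ang',r.round(2).tolist(),'slide',(M.T@(W(l)-p)).round(1).tolist(),'target',W(l).round())
E
python3 - <<'E'
from station import robot
from h import *
go(robot,(-122,-50,150),tool(90))
go(robot,(-122,-50,150),tool(90,-1))
E
```

```text
ang [-0.0, -0.0, -12.16] slide [-534.5, -558.5, 50.6] target [534. -71. 150.]
ang [-0.0, 0.0, 17.84] slide [-534.5, -558.5, 50.6] target [534. -71. 150.]
```

Call:
move_arm(angular=[[0, 0, -1], [0, 0, -2], [0, 0, -3], [0, 0, -4], [0, 0, -5], [0, 0, -6], [0, 0, -7], [0, 0, -8], [0, 0, -9], [0, 0, -10]], slide=[[-25, -26, 0], [-50, -52, 0], [-75, -79, 0], [-100, -105, 0], [-125, -131, 0], [-150, -157, 0], [-175, -183, 0], [-200, -209, 0], [-225, -236, 0], [-250, -262, 0]], grip=[0, 0, 0, 0, 0, 0, 0, 0, 0, 0])

```text
time_s: 1.13
ee_pos: [334.2, 286.3, 200.8]
eef_rot: [180.0, 0.0, -134.4]
ft_force: [0.8, 0.8, -0.4]
gripper_width: -0.002
grip_force: 0.0
```

Run:
```python
from station import robot
from h import *
print(robot.sense()['qpos'],robot.sense()['gripper_width'])
go(robot,(-122,-50,150),tool(90))
```

```text
[-4.71780536e+01  5.30648587e+00  3.02154856e-01  1.15738348e+02
 -3.78856096e-02  5.89222594e+01  8.87362233e+01] -0.001767081470011464
ang [0.0, 0.01, -2.12] slide [115.6, -392.8, 50.7] target [534. -71. 150.]
```

Run:
```python
from h import *
E=R.from_euler
def fr(q): return E('z',-q[0],degrees=True)*E('y',q[1],degrees=True)*E('z',-q[2],degrees=True)*E('y',q[3],degrees=True)
def full(q): return fr(q)*E('z',-q[4],degrees=True)*E('y',q[5],degrees=True)*E('z',-q[6],degrees=True)
q=[-47.178,5.306,.302,115.738,-.038,58.922,88.736]; M=E('xyz',[180,0,-134.4],degrees=True)
Cc=full(q).inv()*M; print(Cc.as_euler('xyz',degrees=True))
q=[-79.2495,23.6,-.729,91.505,.3216,64.99,-4.71]; print((full(q)*Cc).as_euler('xyz',degrees=True))
Cc=E('z',round(Cc.as_euler('xyz',degrees=True)[2]/90)*90,degrees=True)
for phi in(-25,-10):
 for b in(100,120):
  for al in(40,55):
   for q3 in(-30,0,30):
    for sg in(1,-1):
     D=fr([-phi,b-95,q3,95]).inv()*R.from_matrix(tool(al,sg))*Cc.inv()
     a=D.as_euler('ZYZ',degrees=True); q5,q6,q7=-a[0],a[1],-a[2]
     print(phi,b,al,q3,sg,[round(float((x+121)%360-121)) for x in(q5,q6)],round((float(q7)+180)%360-180))
```

```text
[5.37691840e-03 3.39674339e-02 8.99936978e+01]
[-1.79901935e+02 -2.69673067e-02  1.65350226e+02]
-25 100 40 -30 1 [-45, 56] 162
-25 100 40 -30 -1 [-45, 56] -18
-25 100 40 0 1 [-51, 78] -177
-25 100 40 0 -1 [-51, 78] 3
-25 100 40 30 1 [-48, 101] -157
-25 100 40 30 -1 [-48, 101] 23
-25 100 55 -30 1 [-29, 62] 153
-25 100 55 -30 -1 [-29, 62] -27
-25 100 55 0 1 [-36, 78] -180
-25 100 55 0 -1 [-36, 78] 0
-25 100 55 30 1 [-34, 95] -155
-25 100 55 30 -1 [-34, 95] 25
-25 120 40 -30 1 [-45, 43] 177
-25 120 40 -30 -1 [-45, 43] -3
-25 120 40 0 1 [-56, 66] -160
-25 120 40 0 -1 [-56, 66] 20
-25 120 40 30 1 [-57, 92] -143
-25 120 40 30 -1 [-57, 92] 37
-25 120 55 -30 1 [-24, 46] 162
-25 120 55 -30 -1 [-24, 46] -18
-25 120 55 0 1 [-40, 62] -167
-25 120 55 0 -1 [-40, 62] 13
-25 120 55 30 1 [-45, 83] -144
-25 120 55 30 -1 [-45, 83] 36
-10 100 40 -30 1 [-39, 46] 148
-10 100 40 -30 -1 [-39, 46] -32
-10 100 40 0 1 [-51, 67] 174
-10 100 40 0 -1 [-51, 67] -6
-10 100 40 30 1 [-52, 91] -167
-10 100 40 30 -1 [-52, 91] 13
-10 100 55 -30 1 [-23, 55] 138
-10 100 55 -30 -1 [-23, 55] -42
-10 100 55 0 1 [-35, 69] 168
-10 100 55 0 -1 [-35, 69] -12
-10 100 55 30 1 [-37, 87] -168
-10 100 55 30 -1 [-37, 87] 12
-10 120 40 -30 1 [-42, 32] 165
-10 120 40 -30 -1 [-42, 32] -15
-10 120 40 0 1 [-60, 55] -168
-10 120 40 0 -1 [-60, 55] 12
-10 120 40 30 1 [-63, 82] -152
-10 120 40 30 -1 [-63, 82] 28
-10 120 55 -30 1 [-18, 38] 145
-10 120 55 -30 -1 [-18, 38] -35
-10 120 55 0 1 [-41, 54] -178
-10 120 55 0 -1 [-41, 54] 2
-10 120 55 30 1 [-49, 75] -155
-10 120 55 30 -1 [-49, 75] 25
```

The orientation model fits. Flipping the tool y sign keeps joint 7 near its centre, so I'll turn back the other way.

Call:
move_arm(angular=[[0, 0, 1], [0, 0, 2], [0, 0, 3], [0, 0, 4], [0, 0, 5], [0, 0, 6], [0, 0, 7], [0, 0, 8], [0, 0, 9], [0, 0, 10]], slide=[[4, -13, 0], [8, -26, 0], [12, -39, 0], [16, -52, 0], [20, -65, 0], [24, -78, 0], [28, -92, 0], [32, -105, 0], [36, -118, 0], [40, -131, 0]], grip=[0, 0, 0, 0, 0, 0, 0, 0, 0, 0])

```text
time_s: 1.97
ee_pos: [398.9, 167.0, 200.7]
eef_rot: [180.0, 0.0, 165.0]
ft_force: [0.6, 0.1, 0.1]
gripper_width: -0.0
grip_force: 0.0
```

Call:
move_arm(angular=[[0, 0, 1], [0, 0, 2], [0, 0, 3], [0, 0, 4], [0, 0, 5], [0, 0, 6], [0, 0, 7], [0, 0, 8], [0, 0, 9], [0, 0, 10]], slide=[[0, 0, 0], [0, 0, 0], [0, 0, 0], [0, 0, 0], [0, 0, 0], [0, 0, 0], [0, 0, 0], [0, 0, 0], [0, 0, 0], [0, 0, 0]], grip=[0, 0, 0, 0, 0, 0, 0, 0, 0, 0])

```text
time_s: 2.8
ee_pos: [398.6, 167.6, 200.7]
eef_rot: [180.0, -0.0, 105.0]
ft_force: [-0.3, -1.1, 1.0]
gripper_width: 0.001
grip_force: 0.0
```

Run:
```python
from station import robot
from h import *
print(robot.sense()['qpos'],robot.sense()['ee_pos'])
go(robot,(-122,-50,150),tool(90,-1))
```

```text
[-42.71052214   4.01285535  14.33514709 117.37057362  -1.16804498
  58.73129044 -12.7941185 ] [398.60726959 167.57436212 200.69129473]
ang [0.0, -0.0, 7.78] slide [-265.6, 68.9, 50.7] target [534. -71. 150.]
```

Call:
move_arm(angular=[[0, 0, 1], [0, 0, 2], [0, 0, 3], [0, 0, 4], [0, 0, 5], [0, 0, 6], [0, 0, 7], [0, 0, 7.8], [0, 0, 7.8], [0, 0, 7.8]], slide=[[-30, 8, 0], [-60, 16, 0], [-90, 24, 0], [-120, 32, 0], [-150, 40, 0], [-180, 47, 0], [-210, 55, 10], [-240, 62, 20], [-266, 69, 30], [-266, 69, 30]], grip=[0, 0, 0, 0, 0, 0, 0, 0, 0, 0])

```text
time_s: 3.63
ee_pos: [536.1, -76.1, 169.2]
eef_rot: [179.9, 0.2, 58.2]
ft_force: [-0.6, -0.2, -0.6]
gripper_width: -0.001
grip_force: 0.0
```

Run:
```python
from station import robot,cams
from h import *
p,M=st(robot.sense()); s=cams.snapshot("wrist"); cv2.imwrite("pics/w1.png",s["pixels"][:,:,::-1]); print(p,M.round(3).tolist(),s["K"].tolist(),s["hand_eye"].tolist())
t=cams.snapshot("scene"); print(local(p))
```

```text
[536.0966038  -76.0870392  169.16574551] [[0.527, 0.85, -0.001], [0.85, -0.527, -0.003], [-0.003, 0.001, -1.0]] [[331.4070548759667, 0.0, 319.01392984537483], [0.0, 331.4070548759667, 197.81199338827443], [0.0, 0.0, 1.0]] [[-7.723704796728006e-05, 0.9662394236136569, 0.25764582334899977, 65.91288467528017], [0.9999999373591604, 0.00016362592044213558, -0.00031386020885703356, -0.33876946542199526], [-0.0003454216422948189, 0.25764578296821333, -0.9662393757255922, -173.95024720014834], [0.0, 0.0, 0.0, 1.0]]
[-125.12948833  -54.47578447  169.16574551]
```

View pics/w1.png

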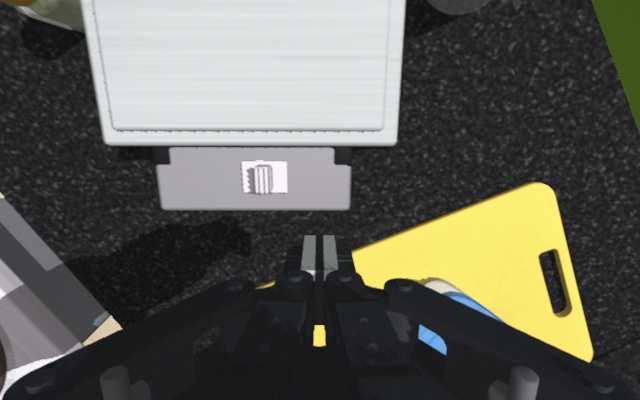

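The wrist view shows the handle's front edge from (162,209) to (350,209). The plate spans columns 241–288, the striped thumb is centred near (263,179), and the lid's front corners are at (106,145) and (396,145).

Run:
```python
from station import robot,cams
from h import *
p,M=st(robot.sense()); s=cams.snapshot("wrist"); H=s["hand_eye"]; 
Rm=M@H[:3,:3]; o=p+M@H[:3,3]
for n,uv,z in [("lip R/L",(162,209),77),("",(350,209),77),("thumbtop",(263.5,178),95),("plate",(264.5,178),80),("lidc",(106,145),89),("",(396,145),89),("tcp",(320,237),169)]:
    P=plane(s,uv,z,Rm=Rm,o=o); print(n,P.round(1),local(P).round(1))
go(robot,(-120,-50,84),tool(90,-1))
```

```text
lip R/L [414.3 -15.1  77. ] [-137.3   81.2   77. ]
 [549. -98.  77.] [-137.  -77.   77.]
thumbtop [506.5 -36.3  95. ] [-106.8   -8.4   95. ]
plate [503.4 -38.   80. ] [-109.9   -6.6   80. ]
lidc [416.9  47.5  89. ] [-82.6 111.9  89. ]
 [605.5 -68.5  89. ] [ -82.2 -109.6   89. ]
tcp [533.4 -74.9 169. ] [-125.5  -51.5  169. ]
ang [-0.01, 0.0, 0.03] slide [0.9, -0.5, 86.4] target [535. -69.  84.]
```

```bash
sed -i 's/C=np.array(\[555.5,59.\])/C=np.array([557.5,66.])/' h.py
python3 - <<'E'
from station import robot
from h import *
go(robot,(-121,-48,85),tool(90,-1))
E
```

```text
ang [-0.01, 0.0, 0.03] slide [6.9, -4.5, 85.4] target [535. -62.  85.]
```

Call:
move_arm(angular=[[0, 0, 0], [0, 0, 0], [0, 0, 0], [0, 0, 0], [0, 0, 0], [0, 0, 0], [0, 0, 0], [0, 0, 0]], slide=[[7, -4, 20], [7, -4, 40], [7, -4, 55], [7, -4, 65], [7, -4, 72], [7, -4, 78], [7, -4, 82], [7, -4, 84]], grip=[0, 0, 0, 0, 0, 0, 0, 0])

```text
time_s: 4.45
ee_pos: [535.8, -62.5, 86.6]
eef_rot: [180.0, -0.0, 58.5]
ft_force: [0.1, 0.5, -0.3]
gripper_width: 0.003
grip_force: 0.0
```

Run:
```python
from station import robot,cams
from h import *
r=robot.sense();p,M=st(r); print(local(p),r['ft_force'],M[:,1]@EY)
s=cams.snapshot("wrist"); cv2.imwrite("pics/w2.png",s["pixels"][:,:,::-1])
```

```text
[-120.75976651  -49.09342633   86.60050978] [ 0.12293796  0.50431491 -0.25310303] -0.9999926965688117
```

View pics/w2.png

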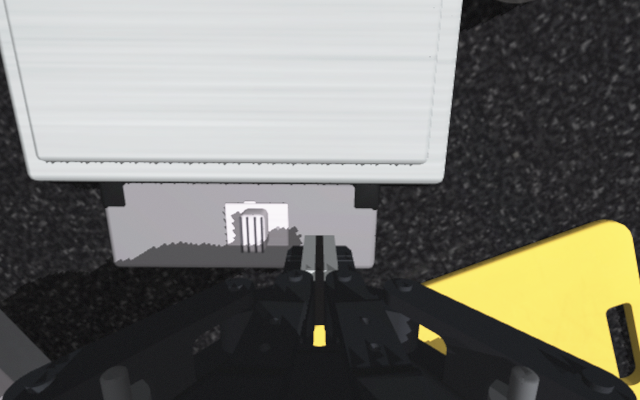

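The fingertips are at (320,237), right of the thumb at (253,230), with the lid edge well clear at row 182. I'll shift a little towards the hinge and push left.

Call:
move_arm(angular=[[0, 0, 0], [0, 0, 0], [0, 0, 0], [0, 0, 0], [0, 0, 0], [0, 0, 0], [0, 0, 0], [0, 0, 0], [0, 0, 0], [0, 0, 0]], slide=[[4, 0, 0], [8, 0, 1], [8, -4, 1], [8, -8, 1], [8, -12, 1], [8, -15, 1], [8, -18, 1], [8, -20, 1], [8, -22, 1], [8, -22, 1]], grip=[0, 0, 0, 0, 0, 0, 0, 0, 0, 0])

```text
time_s: 5.33
ee_pos: [520.7, -44.2, 85.6]
eef_rot: [-180.0, -0.0, 58.5]
ft_force: [0.5, 0.5, 0.4]
gripper_width: 0.002
grip_force: 0.0
```

Call:
move_arm(angular=[[0, 0, 0], [0, 0, 0], [0, 0, 0], [0, 0, 0], [0, 0, 0], [0, 0, 0]], slide=[[0, -2, 0], [0, -4, 0], [0, -6, 0], [0, -8, 0], [0, -10, 0], [0, -10, 0]], grip=[0, 0, 0, 0, 0, 0])

```text
time_s: 5.83
ee_pos: [512.1, -38.9, 85.5]
eef_rot: [-180.0, -0.0, 58.5]
ft_force: [-0.4, 0.7, 0.3]
gripper_width: -0.002
grip_force: 0.0
```

Run:
```python
from station import robot,cams
from h import *
r=robot.sense();p,M=st(r); print(local(p),r['ft_force']@EY,r['ft_force'])
s=cams.snapshot("wrist"); cv2.imwrite("pics/w3.png",s["pixels"][150:300,100:420,::-1])
```

```text
[-113.11847853  -16.50513888   85.52702125] 0.7086993085877541 [-0.40319928  0.69585654  0.27389896]
```

View pics/w3.png

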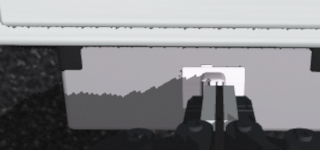

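The crop shows the fingers in front of the thumb (about (212,77)). The plate is still 10 mm right of centre, and I felt no force. I'll take a combined close-up.

Run:
```python
from station import robot,cams
from h import *
w=cams.snapshot("wrist")["pixels"][190:290,250:390]; s=cams.snapshot("scene"); 
u=proj(s,W((-119,-10,95))).astype(int); print(u)
c=s["pixels"][u[1]-50:u[1]+50,u[0]-70:u[0]+70]
f=lambda x:cv2.resize(x,(780,557)[:2],interpolation=cv2.INTER_CUBIC)
im=np.vstack([cv2.resize(x,(420,300),interpolation=cv2.INTER_CUBIC) for x in(w,c)])
cv2.imwrite("pics/c4.png",im[:,:,::-1])
```

```text
[303 234]
```

View pics/c4.png

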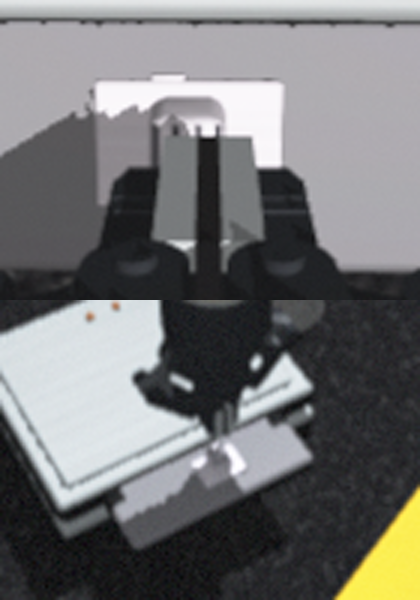

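Run:
```python
from station import robot,cams
from h import *
p,M=st(robot.sense()); w=cams.snapshot("wrist"); H=w["hand_eye"]; Rm=M@H[:3,:3]; o=p+M@H[:3,3]
s=cams.snapshot("scene"); t=cams.snapshot("top")
print('tcp in scene',proj(s,p), 'tip seen 307,230.7; 100 high:',proj(s,p+[0,0,15]))
def tri(r1,r2):
    (o1,d1),(o2,d2)=r1,r2; A=np.c_[d1,-d2]; x=np.linalg.lstsq(A,o2-o1,rcond=None)[0]; a,b=o1+d1*x[0],o2+d2*x[1]; return (a+b)/2,np.linalg.norm(a-b)
for uv in[(307,230.7),(305,233),(307,228)]:
    q,e=tri(ray(s,uv),ray(w,(320,236),Rm,o)); print('tip',q.round(1),local(q).round(1),e, 'tool',(M.T@(q-p)).round(1))
# thumb rear edge centre in wrist now at (312,222) & in scene before (pics) 
q,e=tri(ray(s,(306.2,234)),ray(w,(312.5,232),Rm,o)); print('thumb',local(q),e)
c=(M@H[:3,:3]).T@(p-o); print('tcp in wrist',w["K"][0,0]*c[0]/-c[2]+w["K"][0,2],w["K"][1,2]-w["K"][1,1]*c[1]/-c[2])
```

```text
tcp in scene [305.22040297 233.75771802] tip seen 307,230.7; 100 high: [305.14505897 230.07809503]
tip [514.8 -40.3  95.1] [-112.8  -19.5   95.1] 4.6862840593775505 tool [ 0.2  2.4 -9.4]
tip [512.  -39.6  90. ] [-113.7  -16.8   90. ] 1.1497263989144924 tool [-0.7 -0.3 -4.4]
tip [516.7 -38.5 102.1] [-110.4  -20.2  102.1] 6.196395150094915 tool [  2.7   3.1 -16.5]
thumb [-114.28103337  -15.79861739   85.9728968 ] 5.700948585555344
tcp in wrist 319.51445727350176 231.61276699973172
```

The view suggests the fingertips are passing just above the thumb. I'll back off and feel down for the handle face to get the true tip height.

Call:
move_arm(angular=[[0, 0, 0], [0, 0, 0], [0, 0, 0], [0, 0, 0], [0, 0, 0], [0, 0, 0], [0, 0, 0], [0, 0, 0]], slide=[[-2, 10, -3], [-2, 20, -3], [-2, 30, -3], [-2, 36, -3], [-2, 36, 0], [-2, 36, 3], [-2, 36, 5], [-2, 36, 5]], grip=[0, 0, 0, 0, 0, 0, 0, 0])

```text
time_s: 6.8
ee_pos: [541.3, -59.4, 79.8]
eef_rot: [-179.9, 0.0, 58.5]
ft_force: [-0.2, 0.9, 0.4]
gripper_width: -0.002
grip_force: 0.0
```

Call:
move_arm(angular=[[0, 0, 0], [0, 0, 0], [0, 0, 0]], slide=[[0, 0, 1], [0, 0, 2], [0, 0, 2]], grip=[0, 0, 0])

```text
time_s: 7.05
ee_pos: [542.0, -59.5, 78.5]
eef_rot: [-180.0, -0.0, 58.5]
ft_force: [-0.7, 0.4, 0.1]
gripper_width: 0.003
grip_force: 0.0
```

Call:
move_arm(angular=[[0, 0, 0], [0, 0, 0], [0, 0, 0]], slide=[[0, 0, 1], [0, 0, 2], [0, 0, 2]], grip=[0, 0, 0])

```text
time_s: 7.3
ee_pos: [542.1, -59.6, 76.5]
eef_rot: [-180.0, 0.0, 58.5]
ft_force: [0.3, -0.2, 0.3]
gripper_width: -0.003
grip_force: 0.0
```

Call:
move_arm(angular=[[0, 0, 0], [0, 0, 0], [0, 0, 0]], slide=[[0, 0, 1], [0, 0, 2], [0, 0, 2]], grip=[0, 0, 0])

```text
time_s: 7.55
ee_pos: [542.1, -59.7, 74.4]
eef_rot: [-180.0, 0.0, 58.5]
ft_force: [-1.1, -0.3, 1.1]
gripper_width: -0.002
grip_force: 0.0
```

Call:
move_arm(angular=[[0, 0, 0], [0, 0, 0], [0, 0, 0]], slide=[[0, 0, 1], [0, 0, 2], [0, 0, 2]], grip=[0, 0, 0])

```text
time_s: 7.8
ee_pos: [542.1, -59.7, 72.4]
eef_rot: [-180.0, 0.0, 58.5]
ft_force: [-0.5, -1.0, 0.2]
gripper_width: 0.002
grip_force: 0.0
```

Call:
move_arm(angular=[[0, 0, 0], [0, 0, 0], [0, 0, 0], [0, 0, 0], [0, 0, 0], [0, 0, 0], [0, 0, 0]], slide=[[0, -4, 0], [0, -8, 0], [0, -12, 0], [0, -16, 0], [0, -20, 0], [0, -24, 0], [0, -24, 0]], grip=[0, 0, 0, 0, 0, 0, 0])

```text
time_s: 8.38
ee_pos: [520.9, -46.5, 72.6]
eef_rot: [-180.0, -0.0, 58.5]
ft_force: [-0.0, -0.1, -0.2]
gripper_width: 0.002
grip_force: 0.0
```

Call:
move_arm(angular=[[0, 0, 0], [0, 0, 0], [0, 0, 0], [0, 0, 0]], slide=[[0, -2, 0], [0, -4, 0], [0, -6, 0], [0, -6, 0]], grip=[0, 0, 0, 0])

```text
time_s: 8.72
ee_pos: [516.3, -43.8, 72.5]
eef_rot: [-180.0, 0.0, 58.5]
ft_force: [-0.4, 0.0, -0.1]
gripper_width: 0.002
grip_force: 0.0
```

```bash
cat > lk.py <<'E'
from station import robot,cams
from h import *
r=robot.sense();p,M=st(r);w=cams.snapshot("wrist");print(local(p).round(1),'F',r['ft_force'].round(1),'Fy',round(float(r['ft_force']@EY),2))
H=w["hand_eye"];Rm=M@H[:3,:3];o=p+M@H[:3,3]
c=lambda P:Rm.T@(P-o)
def pw(l): v=c(W(l)); return np.array([w["K"][0,0]*v[0]/-v[2]+w["K"][0,2],w["K"][1,2]-w["K"][1,1]*v[1]/-v[2]])
g=cv2.cvtColor(w["pixels"],cv2.COLOR_RGB2GRAY)
# bright plate pixels on the handle, measured in the plate's plane, against the handle's grey ends
row=int(round(pw((-102,0,80))[1])); a=w["pixels"][row].astype(int)
bright=np.where(a.min(1)>205)[0]; grey=np.where((a.max(1)>90))[0]
f=lambda u:local(plane(w,(u,row),78,Rm=Rm,o=o))[1].round(1)
print('row',row,'bright y',f(bright.min()) if len(bright) else None,f(bright.max()) if len(bright) else None)
E
python3 lk.py
```

```text
[-115.1  -22.6   72.5] F [-0.4  0.  -0.1] Fy 0.31
row 213 bright y None None
```

Call:
move_arm(angular=[[0, 0, 0], [0, 0, 0], [0, 0, 0], [0, 0, 0]], slide=[[0, -2, 0], [0, -4, 0], [0, -6, 0], [0, -6, 0]], grip=[0, 0, 0, 0])

```text
time_s: 9.1
ee_pos: [511.0, -40.7, 72.5]
eef_rot: [-180.0, 0.0, 58.5]
ft_force: [0.6, -0.3, -0.6]
gripper_width: -0.004
grip_force: 0.0
```

Run:
```python
from station import robot,cams
from h import *
r=robot.sense();p,M=st(r); print(local(p),r['ft_force'])
w=cams.snapshot("wrist")["pixels"][150:310,180:430]; s=cams.snapshot("scene"); u=proj(s,W((-119,-10,95))).astype(int)
c=s["pixels"][u[1]-32:u[1]+32,u[0]-50:u[0]+50]
im=np.vstack([cv2.resize(x,(460,295),interpolation=cv2.INTER_CUBIC) for x in(w,c)])
cv2.imwrite("pics/c5.png",im[:,:,::-1])
```

```text
[-115.15538239  -16.51174677   72.52654731] [ 0.55815724 -0.25347902 -0.55861567]
```

View pics/c5.png

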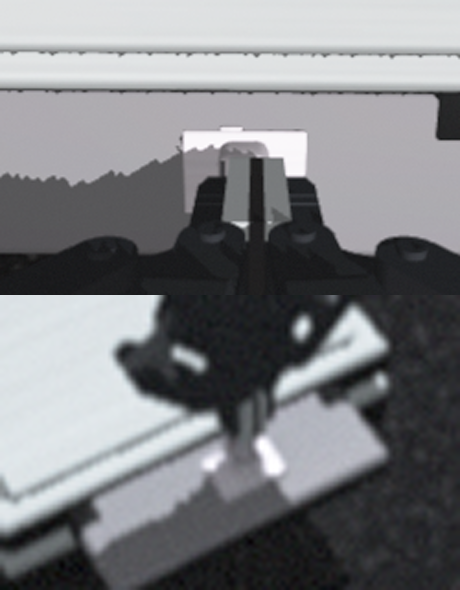

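The fingers (tip at row 236) still overlap the thumb, with no force and the lock unmoved. They are clearly still above it, so I'll back off and feel down further.

Call:
move_arm(angular=[[0, 0, 0], [0, 0, 0], [0, 0, 0], [0, 0, 0], [0, 0, 0], [0, 0, 0]], slide=[[0, 8, -4], [0, 16, -4], [0, 24, -4], [0, 32, -4], [0, 36, -3], [0, 36, 0]], grip=[0, 0, 0, 0, 0, 0])

```text
time_s: 9.7
ee_pos: [543.5, -60.8, 72.6]
eef_rot: [179.9, -0.0, 58.4]
ft_force: [-0.3, -0.4, 0.1]
gripper_width: 0.001
grip_force: 0.0
```

Call:
move_arm(angular=[[0, 0, 0], [0, 0, 0], [0, 0, 0]], slide=[[0, 0, 1], [0, 0, 2.5], [0, 0, 2.5]], grip=[0, 0, 0])

```text
time_s: 9.95
ee_pos: [541.5, -59.5, 69.5]
eef_rot: [-179.9, 0.0, 58.5]
ft_force: [-0.4, 0.4, -0.5]
gripper_width: 0.0
grip_force: 0.0
```

Call:
move_arm(angular=[[0, 0, 0], [0, 0, 0], [0, 0, 0]], slide=[[0, 0, 1], [0, 0, 2.5], [0, 0, 2.5]], grip=[0, 0, 0])

```text
time_s: 10.2
ee_pos: [542.0, -59.5, 67.4]
eef_rot: [-180.0, 0.0, 58.5]
ft_force: [-0.1, 0.5, 0.2]
gripper_width: -0.003
grip_force: 0.0
```

Call:
move_arm(angular=[[0, 0, 0], [0, 0, 0], [0, 0, 0]], slide=[[0, 0, 1], [0, 0, 2.5], [0, 0, 2.5]], grip=[0, 0, 0])

```text
time_s: 10.45
ee_pos: [542.0, -59.6, 64.9]
eef_rot: [-180.0, 0.0, 58.5]
ft_force: [-0.5, -0.1, -0.5]
gripper_width: 0.002
grip_force: 0.0
```

Call:
move_arm(angular=[[0, 0, 0], [0, 0, 0], [0, 0, 0]], slide=[[0, 0, 2], [0, 0, 4], [0, 0, 4]], grip=[0, 0, 0])

```text
time_s: 10.7
ee_pos: [541.9, -59.6, 60.6]
eef_rot: [-180.0, 0.0, 58.5]
ft_force: [-0.7, -0.6, 0.3]
gripper_width: -0.0
grip_force: 0.0
```

Call:
move_arm(angular=[[0, 0, 0], [0, 0, 0], [0, 0, 0]], slide=[[0, 0, 2], [0, 0, 4], [0, 0, 4]], grip=[0, 0, 0])

```text
time_s: 10.95
ee_pos: [541.9, -59.7, 56.7]
eef_rot: [-180.0, 0.0, 58.5]
ft_force: [-0.5, -0.0, -0.3]
gripper_width: 0.003
grip_force: 0.0
```

Run:
```python
from station import robot,cams
from h import *
r=robot.sense();p,M=st(r); print(local(p),r['ft_force'],r['tau'][:4])
w=cams.snapshot("wrist"); cv2.imwrite("pics/w6.png",w["pixels"][:,:,::-1]); g=w["pixels"]
# finger silhouette: colour profile up the finger's column, and along rows near the tip
print('col 312',[tuple(map(int,g[r_,312])) for r_ in range(222,262,3)])
s=cams.snapshot("scene"); print('tcp scene',proj(s,p)); 
u=proj(s,p).astype(int)
for v in range(u[1]-22,u[1]+8,2): print(v,g and 0 if False else [int(x) for x in s["pixels"][v,u[0]-8:u[0]+9].mean(1)])
```

```text
[-115.09374961  -52.77585645   56.65236309] [-0.53537933 -0.01723308 -0.29597013] [  0.09831744 -52.48355269   7.26655573 -22.2224772 ]
col 312 [(174, 171, 177), (174, 171, 177), (175, 171, 178), (124, 122, 126), (89, 87, 90), (119, 121, 123), (119, 122, 124), (120, 123, 125), (120, 122, 124), (119, 121, 122), (121, 123, 125), (120, 123, 124), (121, 123, 124), (121, 124, 125)]
tcp scene [318.43686595 234.91741119]
212 [98, 59, 30, 26, 30, 34, 34, 33, 26, 30, 29, 32, 31, 25, 32, 26, 26]
214 [203, 142, 69, 31, 30, 33, 27, 30, 29, 32, 30, 32, 29, 30, 28, 31, 25]
216 [81, 60, 35, 33, 28, 32, 31, 28, 29, 33, 31, 27, 32, 29, 27, 30, 31]
218 [26, 33, 31, 33, 31, 27, 28, 32, 28, 34, 26, 29, 32, 33, 29, 32, 36]
220 [31, 26, 34, 29, 30, 30, 28, 26, 28, 34, 28, 46, 62, 70, 46, 35, 25]
222 [30, 29, 33, 36, 27, 30, 26, 31, 32, 43, 54, 60, 67, 91, 80, 42, 40]
224 [74, 48, 37, 30, 29, 23, 28, 28, 56, 92, 96, 72, 63, 90, 73, 58, 70]
226 [126, 105, 96, 108, 69, 31, 32, 35, 63, 92, 98, 70, 63, 93, 110, 144, 173]
228 [144, 165, 173, 173, 147, 90, 43, 33, 61, 92, 98, 72, 71, 116, 157, 183, 186]
230 [183, 180, 178, 175, 149, 101, 69, 63, 79, 98, 109, 102, 132, 160, 179, 184, 186]
232 [213, 172, 120, 99, 87, 82, 84, 84, 85, 89, 91, 91, 114, 145, 153, 152, 151]
234 [194, 127, 94, 83, 83, 86, 85, 86, 85, 83, 84, 87, 81, 85, 83, 81, 83]
236 [134, 132, 121, 98, 87, 81, 83, 84, 84, 86, 87, 83, 86, 85, 89, 86, 87]
238 [124, 130, 135, 131, 109, 89, 85, 84, 87, 85, 85, 87, 86, 86, 85, 83, 86]
240 [129, 134, 137, 130, 115, 95, 87, 86, 87, 88, 86, 85, 84, 85, 86, 83, 85]
```

Run:
```python
from station import robot,cams
from h import *
p,M=st(robot.sense()); w=cams.snapshot("wrist"); H=w["hand_eye"]; Rm=M@H[:3,:3]; o=p+M@H[:3,3]; s=cams.snapshot("scene")
def tri(r1,r2):
    (o1,d1),(o2,d2)=r1,r2; x=np.linalg.lstsq(np.c_[d1,-d2],o2-o1,rcond=None)[0]; a,b=o1+d1*x[0],o2+d2*x[1]; return (a+b)/2,np.linalg.norm(a-b)
for uv in[(319,230),(321,230),(319,231.5)]:
    q,e=tri(ray(s,uv),ray(w,(320,236.5),Rm,o)); print(q.round(1),local(q).round(1),round(e,1),'tool',(M.T@(q-p)).round(1))
```

```text
[544.7 -58.1  72.5] [-112.3  -54.3   72.5] 2.5 tool [  2.7   1.4 -15.5]
[545.8 -60.4  71.6] [-113.7  -56.5   71.6] 7.2 tool [  1.4   3.6 -14.7]
[543.6 -59.2  68.4] [-113.8  -54.    68.4] 1.7 tool [  1.3   1.  -11.4]
```

Call:
move_arm(angular=[[0, 0, 0], [0, 0, 0], [0, 0, 0]], slide=[[0, 0, 1], [0, 0, 2.5], [0, 0, 2.5]], grip=[0, 0, 0])

```text
time_s: 11.4
ee_pos: [542.1, -59.6, 54.4]
eef_rot: [-180.0, 0.0, 58.5]
ft_force: [-0.3, 0.1, -0.5]
gripper_width: -0.004
grip_force: 0.0
```

Call:
move_arm(angular=[[0, 0, 0], [0, 0, 0], [0, 0, 0]], slide=[[0, 0, 1], [0, 0, 2.5], [0, 0, 2.5]], grip=[0, 0, 0])

```text
time_s: 11.65
ee_pos: [542.0, -59.7, 51.8]
eef_rot: [-180.0, 0.0, 58.5]
ft_force: [0.1, -0.6, -0.0]
gripper_width: -0.002
grip_force: 0.0
```

Call:
move_arm(angular=[[0, 0, 0], [0, 0, 0], [0, 0, 0], [0, 0, 0], [0, 0, 0], [0, 0, 0]], slide=[[0, -4, 0], [0, -8, 0], [0, -12, 0], [0, -16, 0], [0, -20, 0], [0, -20, 0]], grip=[0, 0, 0, 0, 0, 0])

```text
time_s: 12.15
ee_pos: [524.5, -48.7, 52.2]
eef_rot: [-180.0, -0.0, 58.5]
ft_force: [-0.5, -0.6, 0.4]
gripper_width: -0.002
grip_force: 0.0
```

Call:
move_arm(angular=[[0, 0, 0], [0, 0, 0], [0, 0, 0], [0, 0, 0]], slide=[[0, -2, 0], [0, -4, 0], [0, -6, 0], [0, -6, 0]], grip=[0, 0, 0, 0])

```text
time_s: 12.48
ee_pos: [520.0, -45.9, 52.2]
eef_rot: [180.0, -0.0, 58.5]
ft_force: [-0.4, -0.3, 0.8]
gripper_width: -0.0
grip_force: 0.4
```

Call:
move_arm(angular=[[0, 0, 0], [0, 0, 0], [0, 0, 0], [0, 0, 0]], slide=[[0, -2, 0], [0, -4, 0], [0, -6, 0], [0, -6, 0]], grip=[0, 0, 0, 0])

```text
time_s: 12.82
ee_pos: [514.6, -42.7, 52.1]
eef_rot: [-180.0, -0.0, 58.5]
ft_force: [0.9, 0.5, 1.3]
gripper_width: 0.001
grip_force: 0.4
```

```bash
cat > lk.py <<'E'
from station import robot,cams
from h import *
r=robot.sense();p,M=st(r);w=cams.snapshot("wrist");print(local(p).round(1),'F',r['ft_force'].round(1),'Fy',round(float(r['ft_force']@EY),2))
g=w["pixels"].astype(int)
for row in range(205,236,5):
    b=np.where((g[row].min(1)>200))[0]; b=b[(b>150)&(b<450)]
    n=np.where((g[row].max(1)>60))[0]; n=n[(n>60)&(n<560)]
    print(row,'bright',(b.min(),b.max(),len(b)) if len(b) else None)
gr=g.mean(2); 
for row in (195,200,205,210): # handle notch edges (black notch next to grey bar)
    d=np.where(gr[row,60:600]<60)[0]+60; print(row,'dark runs',[ (int(k[0]),int(k[-1])) for k in np.split(d,np.where(np.diff(d)>1)[0]+1) if len(k)>8])
E
python3 lk.py
```

```text
[-115.   -20.6   52.1] F [0.9 0.5 1.3] Fy -0.52
205 bright (np.int64(151), np.int64(449), 299)
210 bright None
215 bright None
220 bright None
225 bright None
230 bright None
235 bright (np.int64(239), np.int64(278), 40)
195 dark runs [(542, 599)]
200 dark runs [(535, 581), (584, 599)]
205 dark runs [(534, 549), (554, 582), (588, 599)]
210 dark runs [(60, 145), (537, 572), (574, 583)]
```

```bash
cat > lk.py <<'E'
from station import robot,cams
from h import *
r=robot.sense();p,M=st(r);w=cams.snapshot("wrist");print(local(p).round(1),'F',r['ft_force'].round(1),'Fy',round(float(r['ft_force']@EY),2),'grip',r['grip_force'])
g=w["pixels"].astype(int);H=w["hand_eye"];Rm=M@H[:3,:3];o=p+M@H[:3,3]
f=lambda u,row,z:local(plane(w,(float(u),row),z,Rm=Rm,o=o))
for row in range(208,262,4):
    b=np.where((g[row].min(1)>200))[0]; b=b[(b>150)&(b<450)]
    d=np.where(g[row].mean(1)<60)[0]; L=d[d<260]; Rr=d[d>400]
    print(row,'plate y',[f(b.max(),row,80)[1].round(1),f(b.min(),row,80)[1].round(1)] if len(b)>3 else None,'bar y',f(Rr.min(),row,77)[1].round(1) if len(Rr) else None,f(L.max(),row,77).round(1)[:2] if len(L) else None)
E
python3 lk.py
```

```text
[-115.1  -20.6   52.1] F [ 1.  -0.1 -0.1] Fy -0.87 grip 0.253208993235603
208 plate y None bar y -120.2 [-94.3 113.5]
212 plate y None bar y -66.9 [-96.1  62.6]
216 plate y None bar y -69.4 [-98.1  63.8]
220 plate y None bar y -69.1 [-100.1   63.6]
224 plate y None bar y -69.3 [-102.1   63.8]
228 plate y None bar y -69.4 [-104.1   63.6]
232 plate y None bar y -69.1 [-106.1   63.4]
236 plate y [np.float64(-8.1), np.float64(17.3)] bar y -69.3 [-108.2   63.7]
240 plate y [np.float64(-5.2), np.float64(17.4)] bar y -79.1 [-110.3   75.5]
244 plate y [np.float64(9.5), np.float64(18.0)] bar y -81.7 [-112.4   75.9]
248 plate y [np.float64(12.9), np.float64(17.7)] bar y -81.9 [-114.4   75.7]
252 plate y [np.float64(-3.2), np.float64(17.8)] bar y -81.7 [-116.5   76. ]
256 plate y [np.float64(-1.2), np.float64(7.4)] bar y -82.4 [-118.4    9.4]
260 plate y None bar y -81.6 [-120.5    9. ]
```

The lock has moved to about 12 mm. I'll push it on to its stop.

Call:
move_arm(angular=[[0, 0, 0], [0, 0, 0], [0, 0, 0], [0, 0, 0]], slide=[[0, -1, 0], [0, -2, 0], [0, -3, 0], [0, -3, 0]], grip=[0, 0, 0, 0])

```text
time_s: 13.25
ee_pos: [512.1, -41.3, 52.0]
eef_rot: [-180.0, 0.0, 58.5]
ft_force: [0.7, -1.2, -0.5]
gripper_width: -0.003
grip_force: 0.5
```

```bash
python3 lk.py|sed -n '1p;8,13p'
```

```text
[-115.2  -17.8   52. ] F [ 0.7 -1.2 -0.5] Fy -1.26 grip 0.5390711780637503
232 plate y [np.float64(4.1), np.float64(8.8)] bar y -69.2 [-106.2   63.8]
236 plate y [np.float64(-4.3), np.float64(20.1)] bar y -69.3 [-108.2   63.6]
240 plate y [np.float64(-1.4), np.float64(20.3)] bar y -79.1 [-110.3   75.9]
244 plate y [np.float64(10.0), np.float64(20.4)] bar y -81.8 [-112.4   75.7]
248 plate y [np.float64(16.7), np.float64(20.5)] bar y -81.5 [-114.5   76.1]
252 plate y [np.float64(0.6), np.float64(20.1)] bar y -81.7 [-116.6   75.9]
```

Call:
move_arm(angular=[[0, 0, 0], [0, 0, 0], [0, 0, 0], [0, 0, 0], [0, 0, 0]], slide=[[0, 10, -1], [0, 20, -1], [0, 30, 0], [0, 32, 2], [0, 32, 2]], grip=[0, 0, 0, 0, 0])

```text
time_s: 13.72
ee_pos: [540.2, -59.1, 49.5]
eef_rot: [-180.0, 0.0, 58.4]
ft_force: [-0.3, 0.2, -0.2]
gripper_width: 0.0
grip_force: 0.0
```

Call:
move_arm(angular=[[0, 0, 0], [0, 0, 0], [0, 0, 0]], slide=[[0, 0, 1], [0, 0, 2], [0, 0, 2]], grip=[0, 0, 0])

```text
time_s: 13.97
ee_pos: [539.1, -57.9, 47.7]
eef_rot: [-180.0, 0.0, 58.5]
ft_force: [0.4, -0.1, 0.2]
gripper_width: 0.001
grip_force: 0.0
```

Call:
move_arm(angular=[[0, 0, 0], [0, 0, 0], [0, 0, 0]], slide=[[0, 0, 1], [0, 0, 2], [0, 0, 2]], grip=[0, 0, 0])

```text
time_s: 14.22
ee_pos: [539.5, -57.9, 46.0]
eef_rot: [-180.0, -0.0, 58.5]
ft_force: [-0.2, 1.1, 0.1]
gripper_width: 0.003
grip_force: 0.0
```

Call:
move_arm(angular=[[0, 0, 0], [0, 0, 0], [0, 0, 0]], slide=[[0, 0, 1], [0, 0, 2], [0, 0, 2]], grip=[0, 0, 0])

```text
time_s: 14.47
ee_pos: [539.7, -58.0, 45.7]
eef_rot: [-180.0, -0.1, 58.5]
ft_force: [-6.1, 1.8, 19.4]
gripper_width: -0.002
grip_force: 9.7
```

Contact at TCP z = 46 means the real fingertip sits about 30 mm behind the stated TCP, and I'll allow for that. The lock is at about 15 mm. Next I'll raise the arm, move in front of the handle and tilt.

```bash
cat >> h.py <<'E'
AL=45.; OFF=30.5; HW=11.; YB=-3.
def lift(th,clr=0.,back=0.,al=AL,s=17.):
    a=np.radians(al); d=np.array([np.cos(a),-np.sin(a)]); n=np.array([np.sin(a),np.cos(a)])
    t=np.radians(th); u=np.array([-np.cos(t),np.sin(t)]); nl=np.array([np.sin(t),np.cos(t)]); h=np.array([95.,56.])
    k=h+242*u+3*nl+s*d if th<al else h+(242-s)*u+3*nl
    k=k-clr*(n if th<al else nl)-[back,0]; q=k-HW*n+OFF*d
    return np.array([q[0],YB,q[1]])
E
python3 - <<'E'
from station import robot
from h import *
go(robot,(-230,YB,160),tool(90,-1))
print(lift(0,6,60),lift(0,6,0))
go(robot,lift(0,6,60)+[0,0,60],tool(AL,-1))
p,M=st(robot.sense())
E
```

```text
ang [-0.0, -0.01, 0.03] slide [-114.9, -47.4, -114.4] target [ 439. -131.  160.]
[-185.43324317   -3.           13.39161261] [-125.43324317   -3.           13.39161261]
ang [-0.02, 7.49, 0.03] slide [-70.4, -47.2, -27.7] target [463. -93.  73.]
```

Call:
move_arm(angular=[[0, 0, 0], [0, 0, 0], [0, 0, 0], [0, 0, 0], [0, 1, 0], [0, 2, 0], [0, 3, 0], [0, 4, 0], [0, 5, 0], [0, 6, 0]], slide=[[0, 0, -25], [0, 0, -55], [-10, 0, -90], [-40, -10, -114], [-70, -20, -114], [-95, -30, -114], [-115, -40, -114], [-120, -47, -114], [-120, -47, -114], [-120, -47, -114]], grip=[0, 0, 0, 0, 0, 0, 0, 0, 0, 0])

```text
time_s: 15.3
ee_pos: [437.5, -137.1, 160.1]
eef_rot: [179.5, -36.4, 58.6]
ft_force: [0.2, 0.4, -1.6]
gripper_width: 0.005
grip_force: 0.0
```

Run:
```python
from station import robot
from h import *
r=robot.sense();p,M=st(r); print(local(p),r['qpos'].round(1),r['ft_force'])
go(robot,lift(0,6,60)+[0,0,60],tool(AL,-1))
```

```text
[-235.84898199   -4.61685533  160.0858953 ] [ 14.9  17.   30.  122.7 -50.6  63.7  45.1] [ 0.22335531  0.35218804 -1.64702743]
ang [0.04, 1.44, 0.05] slide [-10.8, -2.1, 99.7] target [463. -93.  73.]
```

Call:
move_arm(angular=[[0, 0.4, 0], [0, 0.8, 0], [0, 1.1, 0], [0, 1.4, 0], [0, 1.4, 0], [0, 1.4, 0], [0, 1.4, 0]], slide=[[-3, -1, 15], [-6, -2, 35], [-9, -2, 60], [-11, -2, 80], [-11, -2, 93], [-11, -2, 100], [-11, -2, 100]], grip=[0, 0, 0, 0, 0, 0, 0])

```text
time_s: 15.88
ee_pos: [460.7, -91.6, 69.9]
eef_rot: [-179.8, -44.5, 58.3]
ft_force: [-0.0, -0.6, 0.6]
gripper_width: -0.002
grip_force: 0.0
```

Run:
```python
from station import robot
from h import *
r=robot.sense();p,M=st(r); print(local(p),r['qpos'].round(1),r['ft_force'])
go(robot,lift(0,6,60),tool(AL,-1))
go(robot,lift(0,6,0),tool(AL,-1))
```

```text
[-184.9785053    -0.46678309   69.85436418] [ 43.8  29.1  -6.2 125.5 -58.7  50.3  55.5] [-0.0485535  -0.56171519  0.62545674]
ang [-0.03, 0.08, 0.0] slide [-39.9, 2.7, 39.9] target [463. -93.  13.]
ang [-0.03, 0.08, 0.0] slide [2.9, 2.8, 82.0] target [494. -42.  13.]
```

```bash
cat >> h.py <<'E'
def tool3(al,psi):
    return R.from_euler('z',psi,degrees=True).as_matrix()@tool(al,-1)
def lift3(th,clr=0.,back=0.,al=47.,psi=-15.,s=17.,yb=-3.):
    a,b=np.radians([al,psi]); g=np.array([np.cos(b),np.sin(b)])
    d3=np.r_[np.cos(a)*g,-np.sin(a)]; n3=np.r_[np.sin(a)*g,np.cos(a)]
    t=np.radians(th); u=np.array([-np.cos(t),np.sin(t)]); nl=np.array([np.sin(t),np.cos(t)]); h=np.array([95.,56.])
    d=d3[[0,2]]; d=d/np.linalg.norm(d); tr=np.degrees(np.arctan2(-d[1],d[0]))
    k=h+242*u+3*nl+s*d if th<tr else h+(242-s)*u+3*nl
    k=k-clr*(np.array([-d[1],d[0]]) if th<tr else nl)-[back,0]
    return np.array([k[0],yb,k[1]])-HW*n3+OFF*d3
E
python3 - <<'E'
from station import robot
from h import *
T=tool3(47,-15)
for b,z in((60,60),(60,0),(0,0)): print(lift3(0,6,b)); go(robot,lift3(0,6,b)+[0,0,z],T)
E
```

```text
[-187.75914962   -6.30151108   12.54476932]
ang [-1.76, -0.25, 1.81] slide [-0.1, 5.8, -3.9] target [464. -97.  73.]
[-187.75914962   -6.30151108   12.54476932]
ang [-1.76, -0.25, 1.81] slide [-42.2, 6.0, 38.9] target [464. -97.  13.]
[-127.75914962   -6.30151108   12.54476932]
ang [-1.76, -0.25, 1.81] slide [0.6, 6.1, 81.0] target [496. -46.  13.]
```

Call:
move_arm(angular=[[-0.6, -0.1, 0.6], [-1.2, -0.2, 1.2], [-1.76, -0.25, 1.81], [-1.76, -0.25, 1.81], [-1.76, -0.25, 1.81], [-1.76, -0.25, 1.81], [-1.76, -0.25, 1.81]], slide=[[0, 6, -4], [0, 6, -4], [-10, 6, 6], [-20, 6, 17], [-30, 6, 27], [-42, 6, 39], [-42, 6, 39]], grip=[0, 0, 0, 0, 0, 0, 0])

```text
time_s: 16.47
ee_pos: [463.6, -98.4, 11.0]
eef_rot: [-179.9, -42.9, 43.2]
ft_force: [-0.8, 0.4, -0.5]
gripper_width: -0.001
grip_force: 0.0
```

Run:
```python
from station import robot
from h import *
r=robot.sense();p,M=st(r); print(local(p),r['qpos'].round(1),r['ft_force'])
go(robot,lift3(0,6,60),tool3(47,-15)); go(robot,lift3(0,6,0),tool3(47,-15))
```

```text
[-189.16762981   -6.48465852   10.96033351] [ 74.3  41.  -44.2 132.4 -58.6  17.9  49.2] [-0.8129268   0.41802199 -0.51097811]
ang [-0.0, 0.02, -0.02] slide [2.0, -0.5, -0.3] target [464. -97.  13.]
ang [-0.0, 0.02, -0.02] slide [44.5, -16.1, 39.2] target [496. -46.  13.]
```

Call:
move_arm(angular=[[0, 0, 0], [0, 0, 0], [0, 0, 0], [0, 0, 0], [0, 0, 0], [0, 0, 0]], slide=[[9, -3, 8], [18, -6, 16], [27, -9, 24], [36, -13, 31], [44, -16, 39], [44, -16, 39]], grip=[0, 0, 0, 0, 0, 0])

```text
time_s: 16.97
ee_pos: [497.1, -44.7, 15.0]
eef_rot: [179.8, -42.9, 43.6]
ft_force: [-0.5, -1.3, -0.1]
gripper_width: 0.004
grip_force: 0.1
```

Run:
```python
from station import robot,cams
from h import *
r=robot.sense();p,M=st(r); print(local(p),r['qpos'].round(1),r['ft_force'])
T=tool3(47,-15)
for th in(0,5,10): go(robot,lift3(th),T)
ims=[]
for n in("scene","top"):
    s=cams.snapshot(n); u=proj(s,W((-147,0,60))).astype(int); c=s["pixels"][u[1]-55:u[1]+55,u[0]-80:u[0]+80]; ims.append(cv2.resize(c,(430,296),interpolation=cv2.INTER_CUBIC))
cv2.imwrite("pics/c7.png",np.vstack(ims)[:,:,::-1])
```

```text
[-125.95565919   -6.74514729   15.00173315] [ 72.4  45.  -54.  133.2 -59.2   7.3  43.9] [-0.53366711 -1.28740225 -0.13620105]
ang [-0.0, 0.02, 0.04] slide [2.9, -1.1, 0.5] target [498. -42.  17.]
ang [-0.0, 0.02, 0.04] slide [18.0, -1.4, -14.1] target [499. -41.  38.]
ang [-0.0, 0.02, 0.04] slide [34.4, -2.1, -27.5] target [500. -39.  59.]
```

View pics/c7.png

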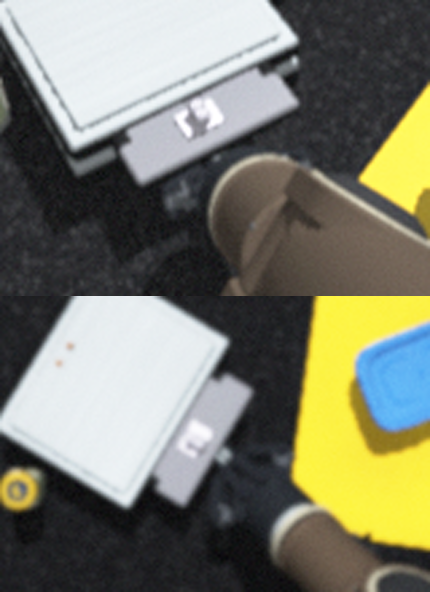

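The crops show the gripper in front of and under the bar, the lock shifted left, and the tub and jar clear. Wrist joints 5 and 6 are at their limits, so I'll fit the kinematics and check that the lift path is reachable.

```bash
cat > kin.py <<'E'
from h import *
from scipy.optimize import least_squares
ax='zyzyzyz'; sg=[-1,1,-1,1,-1,1,-1]
Cc=R.from_euler('z',90,degrees=True)
def chain(q):
    r=R.identity(); o=[]
    for a,s,x in zip(ax,sg,q): r=r*R.from_euler(a,s*x,degrees=True); o.append(r.as_matrix())
    return o
Q=[[-79.2495,23.6012,-.7293,91.5053,.3216,64.9897,-4.7104],[-47.178,5.3065,.3022,115.738,-.0379,58.9223,88.7362],[-42.7105,4.01286,14.3351,117.3706,-1.168,58.7313,-12.7941],[14.9,17,30,122.7,-50.6,63.7,45.1],[43.8,29.1,-6.2,125.5,-58.7,50.3,55.5],[74.3,41,-44.2,132.4,-58.6,17.9,49.2],[72.4,45,-54,133.2,-59.2,7.3,43.9]]
P=[[158.05,604.11,199.73],[334.2,286.3,200.8],[398.6,167.57,200.69],[437.5,-137.1,160.1],[460.7,-91.6,69.9],[463.6,-98.4,11.0],[497.1,-44.7,15.0]]
def rows(q):
    o=chain(q); return np.c_[np.eye(3)[:,2],o[1][:,[0,2]],o[3][:,[0,2]],o[6][:,2],o[0][:,[0,1]]]
A=np.vstack([rows(q) for q in Q]); v=np.linalg.lstsq(A,np.ravel(P),rcond=1e-6)[0]
if __name__=="__main__": print(v.round(1)); print((A@v-np.ravel(P)).reshape(-1,3).round(1).tolist())
LO=np.array([-169,-16.5,-83.7,8.2,-58.9,7.6,-163]);HI=np.array([169,113.5,82.2,145,238.9,105.8,163])
def ik(q0,p,T,w=.02):
    def f(q): 
        E=R.from_matrix(chain(q)[6])*Cc
        return np.r_[(rows(q)@v-p),(R.from_matrix(T).inv()*E).as_rotvec()*200,w*(q-q0)]
    s=least_squares(f,np.clip(q0,LO+.01,HI-.01),bounds=(LO,HI)); return s.x,s.fun[:6]
E
python3 kin.py
python3 - <<'E'
from kin import *
for psi in(-15,-30):
  for al in(47,60):
    q=np.array(Q[6])
    for th in(0,10,20,40,60,80,95,105):
        q,e=ik(q,W(lift3(th,al=al,psi=psi)),tool3(al,psi)); print(psi,al,th,q.round(),np.abs(e).max().round(1))
E
```

```text
[ 2.607e+02  5.000e-01  5.545e+02 -5.800e+00  4.529e+02  3.820e+02
 -1.150e+01 -4.680e+01]
[[-1.5, 0.2, -0.0], [-4.9, -3.1, 1.4], [-1.2, -0.9, 1.1], [7.4, -4.3, -3.2], [3.5, -0.4, -2.9], [-1.0, 2.0, 1.4], [-3.0, 0.8, 2.3]]
-15 47 0 [ 72.  45. -54. 133. -59.   8.  43.] 0.7
-15 47 10 [ 70.  37. -52. 132. -58.  15.  38.] 0.0
-15 47 20 [ 69.  30. -50. 131. -57.  21.  31.] 0.0
-15 47 40 [ 64.  19. -50. 128. -54.  28.  18.] 0.0
-15 47 60 [ 56.  14. -50. 123. -51.  30.   5.] 0.0
-15 47 80 [ 44.  14. -47. 119. -45.  26.  -9.] 0.0
-15 47 95 [ 33.  16. -43. 116. -40.  22. -19.] 0.0
-15 47 105 [ 25.  18. -40. 114. -37.  19. -25.] 0.0
-15 60 0 [ 48.  30. -33. 131. -51.  14.  22.] 0.0
-15 60 10 [ 45.  23. -29. 130. -47.  21.  15.] 0.0
-15 60 20 [ 42.  18. -27. 128. -43.  27.   8.] 0.0
-15 60 40 [ 36.  11. -26. 123. -36.  34.  -7.] 0.0
-15 60 60 [ 28.   9. -26. 117. -30.  37. -22.] 0.0
-15 60 80 [ 19.  11. -26. 112. -23.  37. -37.] 0.0
-15 60 95 [ 12.  14. -25. 108. -17.  35. -46.] 0.0
-15 60 105 [  7.  16. -24. 106. -14.  34. -52.] 0.0
-30 47 0 [ 69.  40. -52. 133. -59.   8.  29.] 27.3
-30 47 10 [ 72.  35. -56. 134. -59.   8.  24.] 17.9
-30 47 20 [ 74.  30. -62. 135. -59.   8.  19.] 9.5
-30 47 40 [ 76.  20. -68. 133. -59.  10.   9.] 0.0
-30 47 60 [ 64.  11. -62. 128. -53.  16.  -8.] 0.0
-30 47 80 [ 41.   9. -50. 123. -39.  13. -32.] 0.0
-30 47 95 [ 19.  10. -35. 120. -26.  11. -50.] 0.0
-30 47 105 [  5.  12. -24. 119. -20.   9. -60.] 0.0
-30 60 0 [ 46.  28. -34. 134. -59.   8.  14.] 7.4
-30 60 10 [ 46.  22. -35. 135. -59.  10.  11.] 0.0
-30 60 20 [ 39.  15. -28. 133. -50.  16.  -2.] 0.0
-30 60 40 [ 31.   7. -24. 128. -35.  25. -25.] 0.0
-30 60 60 [ 23.   5. -25. 121. -23.  29. -45.] 0.0
-30 60 80 [ 13.   8. -24. 115. -12.  30. -63.] 0.0
-30 60 95 [  5.  11. -22. 111.  -4.  30. -75.] 0.0
-30 60 105 [ -1.  14. -21. 108.   1.  29. -81.] 0.0
```

The path moves away from the limits, so I'll start the lift gently.

```bash
cat > path.py <<'E'
import sys
from station import robot
from h import *
a,b,n,clr=map(float,sys.argv[1:5]); r=robot.sense(); p,M=st(r); T=tool3(47,-15)
print(local(p).round(1),r['ft_force'].round(1),r['qpos'].round(0),(R.from_matrix(M.T@T).as_rotvec(degrees=True)/6).round(2))
for th in np.linspace(a,b,int(n)): print(round(th,1),(M.T@(W(lift3(th,clr))-p)).round().astype(int).tolist())
E
python3 path.py 0 15 8 -1
```

```text
[-127.2   -6.9   14.7] [0.5 0.3 0.6] [ 72.  45. -54. 133. -59.   7.  44.] [0.   0.03 0.03]
0.0 [5, -2, 1]
2.1 [11, -2, -5]
4.3 [18, -2, -12]
6.4 [25, -2, -18]
8.6 [32, -2, -23]
10.7 [39, -3, -29]
12.9 [46, -3, -34]
15.0 [54, -4, -39]
```

Call:
move_arm(angular=[[0, 0, 0], [0, 0, 0], [0, 0, 0], [0, 0, 0], [0, 0, 0], [0, 0, 0], [0, 0, 0], [0, 0, 0]], slide=[[3, -1, 0], [5, -1, 0], [8, -1, -3], [11, -1, -5], [15, -1, -9], [18, -1, -12], [22, -1, -15], [22, -1, -15]], grip=[0, 0, 0, 0, 0, 0, 0, 0])

```text
time_s: 17.73
ee_pos: [499.1, -43.3, 40.2]
eef_rot: [179.7, -42.7, 43.4]
ft_force: [-7.0, -5.5, -1.7]
gripper_width: -0.004
grip_force: 3.7
```

```bash
python3 path.py 6 32 10 -1
python3 - <<'E'
from station import cams
import cv2
cv2.imwrite("pics/t8.png",cams.snapshot("top")["pixels"][:,:,::-1])
a=cv2.imread("pics/top0.png");b=cv2.imread("pics/t8.png")
import numpy as np
print(np.abs(a.astype(int)-b).mean(2)[155:230,245:300].mean())
E
```

```text
[-123.7   -7.7   40.2] [-7.  -5.5 -1.7] [ 71.  40. -53. 133. -59.  11.  40.] [0.04 0.05 0.01]
6.0 [3, -2, 0]
8.9 [13, -3, -8]
11.8 [23, -3, -15]
14.7 [33, -4, -22]
17.6 [43, -5, -28]
20.4 [54, -6, -34]
23.3 [65, -7, -39]
26.2 [76, -8, -44]
29.1 [87, -10, -48]
32.0 [99, -11, -51]
5.018424242424242
```

There is about 9 N, mostly horizontal. Before pushing on I'll check by template tracking that the lid is rising and the toaster hasn't shifted.

```bash
cat > trk.py <<'E'
from station import cams
from h import *
def sub(r,y,x):
    f=lambda a,b,c:0 if a-2*b+c==0 else .5*(a-c)/(a-2*b+c)
    H,Wd=r.shape; dy=f(r[y-1,x],r[y,x],r[y+1,x]) if 0<y<H-1 else 0; dx=f(r[y,x-1],r[y,x],r[y,x+1]) if 0<x<Wd-1 else 0; return x+dx,y+dy
def track(cam,l,h=6,S=22):
    s=cams.snapshot(cam); a=cv2.cvtColor(cv2.imread(f"pics/{cam}0.png"),cv2.COLOR_BGR2GRAY); b=cv2.cvtColor(s["pixels"],cv2.COLOR_RGB2GRAY)
    u=np.round(l).astype(int); t=a[u[1]-h:u[1]+h+1,u[0]-h:u[0]+h+1]; w=b[u[1]-h-S:u[1]+h+S+1,u[0]-h-S:u[0]+h+S+1]
    r=cv2.matchTemplate(w,t,cv2.TM_CCOEFF_NORMED); _,m,_,(x,y)=cv2.minMaxLoc(r); x2,y2=sub(r,y,x); return (round(x2-S,2),round(y2-S,2)),round(m,2)
A={'front-left lid':(254,254),'front-right lid':(336.5,213),'hinge-left':(223,200.5),'hinge-right':(301,168),'bar left':(278.5,266),'bar right':(336,236),'base left':(256,262),'base right':(336,222),'jar':(212,222),'tumbler':(328,170),'dots':(267,187)}
if __name__=="__main__":
    for k,l in A.items(): print('scene',k,*track('scene',l))
    for k,l in {'hinge-left':(249.5,220.5),'hinge-right':(288,158.5),'front-left':(299,250.5),'front-right':(336,189),'bar right':(345,207),'jar':(257.7,244),'tumbler':(306,145),'tub':(385,187)}.items(): print('top',k,*track('top',l))
E
python3 trk.py
python3 - <<'E'
from station import cams
from h import *
s=cams.snapshot("scene")
for th in(0,5.5):
    t=np.radians(th);c,sn=np.cos(t),np.sin(t)
    for l in[(-95,115,89),(-95,-115,89),(-147,80,77)]:
        x,z=l[0]-95,l[2]-56; print(th,l,proj(s,W((95+x*c+z*sn,l[1],56-x*sn+z*c))).round(1))
E
```

```text
scene front-left lid (np.float32(-1.84), np.float32(-5.24)) 0.95
scene front-right lid (np.float32(-0.06), np.float32(16.78)) 0.98
scene hinge-left (np.float32(-0.37), np.float32(-0.87)) 0.99
scene hinge-right (np.float32(-0.16), np.float32(-0.86)) 1.0
scene bar left (np.float32(-1.34), np.float32(-6.24)) 0.99
scene bar right (np.float32(-0.15), np.float32(-6.43)) 0.98
scene base left (np.float32(-0.05), np.float32(-0.49)) 0.89
scene base right (np.float32(-2.1), np.float32(-14.58)) 0.61
scene jar (np.float32(0.0), np.float32(0.01)) 1.0
scene tumbler (np.float32(-0.02), np.float32(0.07)) 1.0
scene dots (np.float32(-0.6), np.float32(-1.02)) 0.94
top hinge-left (np.float32(-0.72), np.float32(-0.41)) 0.99
top hinge-right (np.float32(-0.54), np.float32(-0.5)) 0.99
top front-left (np.float32(-1.18), np.float32(-0.1)) 1.0
top front-right (np.float32(-0.66), np.float32(-0.98)) 0.99
top bar right (np.float32(-0.26), np.float32(-0.75)) 0.99
top jar (np.float32(0.07), np.float32(0.06)) 1.0
top tumbler (np.float32(0.32), np.float32(-0.21)) 0.51
top tub (np.float32(0.0), np.float32(0.02)) 1.0
0 (-95, 115, 89) [250.4 252. ]
0 (-95, -115, 89) [336.  210.9]
0 (-147, 80, 77) [275.3 265.1]
5.5 (-95, 115, 89) [248.7 246.3]
5.5 (-95, -115, 89) [335.5 205.2]
5.5 (-147, 80, 77) [273.9 258.7]
```

The lid is at about 5°, and its hinge-side motion matches pure rotation, so the toaster is still. I'll carry on, easing the finger out slightly to relieve the horizontal force.

Call:
move_arm(angular=[[0, 0, 0], [0, 0, 0], [0, 0, 0], [0, 0, 0], [0, 0, 0], [0, 0, 0], [0, 0, 0], [0, 0, 0], [0, 0, 0], [0, 0, 0]], slide=[[3, -1, -2], [8, -1, -6], [13, -2, -10], [18, -2, -14], [23, -2, -17], [28, -3, -21], [33, -3, -24], [38, -4, -27], [43, -4, -30], [43, -4, -30]], grip=[0, 0, 0, 0, 0, 0, 0, 0, 0, 0])

```text
time_s: 19.62
ee_pos: [505.7, -32.0, 92.6]
eef_rot: [179.6, -42.8, 43.5]
ft_force: [-2.9, -4.7, -0.1]
gripper_width: 0.002
grip_force: 2.3
```

```bash
python3 path.py 17 42 11 -1; python3 trk.py | grep -E "base|tub|jar|scene (bar|front-left)|hinge"
```

```text
[-110.6   -7.4   92.6] [-2.9 -4.7 -0.1] [ 69.  30. -51. 132. -58.  19.  33.] [0.04 0.03 0.03]
17.0 [-4, -1, 3]
19.5 [5, -2, -2]
22.0 [15, -3, -7]
24.5 [24, -4, -11]
27.0 [34, -5, -15]
29.5 [44, -6, -18]
32.0 [54, -8, -21]
34.5 [64, -9, -24]
37.0 [74, -11, -26]
39.5 [85, -12, -28]
42.0 [95, -14, -29]
scene front-left lid (np.float32(8.26), np.float32(-2.85)) 0.18
scene hinge-left (np.float32(15.85), np.float32(6.92)) 0.16
scene hinge-right (22, -22) 0.49
scene bar left (np.float32(-0.94), np.float32(-15.1)) 0.2
scene bar right (22, np.float32(17.29)) 0.32
scene base left (np.float32(-21.36), np.float32(19.18)) 0.19
scene base right (np.float32(15.81), np.float32(18.09)) 0.29
scene jar (np.float32(-4.81), np.float32(21.35)) 0.23
top hinge-left (np.float32(-2.23), np.float32(-1.2)) 0.99
top hinge-right (np.float32(-1.93), np.float32(-1.39)) 0.99
top jar (np.float32(0.08), np.float32(0.08)) 1.0
top tub (np.float32(0.0), np.float32(0.03)) 1.0
```

Call:
move_arm(angular=[[0, 0, 0], [0, 0, 0], [0, 0, 0], [0, 0, 0], [0, 0, 0], [0, 0, 0], [0, 0, 0], [0, 0, 0], [0, 0, 0], [0, 0, 0]], slide=[[5, -2, -3], [12, -3, -6], [20, -3, -10], [28, -4, -14], [36, -5, -17], [44, -6, -20], [52, -7, -22], [60, -8, -24], [68, -9, -26], [76, -11, -28]], grip=[0, 0, 0, 0, 0, 0, 0, 0, 0, 0])

```text
time_s: 21.4
ee_pos: [524.5, 3.6, 164.9]
eef_rot: [179.8, -42.9, 43.5]
ft_force: [0.5, -1.2, -2.7]
gripper_width: -0.002
grip_force: 0.9
```

```bash
python3 path.py 36 66 11 -1; python3 trk.py | grep -E "top"
```

```text
[-70.4  -4.7 164.9] [ 0.5 -1.2 -2.7] [ 65.  18. -50. 129. -57.  28.  20.] [0.01 0.01 0.03]
36.0 [-7, 3, 2]
39.0 [6, 1, 0]
42.0 [18, -2, -2]
45.0 [30, -4, -3]
48.0 [43, -6, -3]
51.0 [54, -9, -2]
54.0 [66, -11, -1]
57.0 [77, -13, 1]
60.0 [89, -16, 3]
63.0 [100, -19, 6]
66.0 [111, -21, 9]
top hinge-left (np.float32(-4.34), np.float32(-2.32)) 0.99
top hinge-right (np.float32(-3.92), np.float32(-2.84)) 0.99
top front-left (np.float32(0.31), np.float32(-0.15)) 0.99
top front-right (np.float32(0.16), np.float32(0.2)) 0.97
top bar right (np.float32(-8.69), np.float32(-18.26)) 0.98
top jar (np.float32(0.06), np.float32(0.1)) 0.99
top tumbler (np.float32(0.24), np.float32(0.18)) 0.5
top tub (np.float32(0.05), np.float32(0.05)) 1.0
```

Call:
move_arm(angular=[[0, 0, 0], [0, 0, 0], [0, 0, 0], [0, 0, 0], [0, 0, 0], [0, 0, 0], [0, 0, 0], [0, 0, 0], [0, 0, 0], [0, 0, 0]], slide=[[6, 0, -1], [14, -1, -2], [23, -3, -3], [32, -4, -4], [42, -6, -4], [52, -8, -3], [62, -10, -2], [73, -12, -1], [84, -15, 1], [94, -17, 4]], grip=[0, 0, 0, 0, 0, 0, 0, 0, 0, 0])

```text
time_s: 23.18
ee_pos: [565.4, 65.6, 226.9]
eef_rot: [179.7, -43.0, 43.6]
ft_force: [-1.0, -0.5, 0.1]
gripper_width: -0.002
grip_force: 0.6
```

```bash
python3 path.py 59 86 10 -1; python3 trk.py | grep -E "top"
```

```text
[  3.8  -6.9 226.9] [-1.  -0.5  0.1] [ 56.  12. -50. 124. -53.  30.   4.] [0.02 0.01 0.03]
59.0 [-10, 2, -2]
62.0 [1, -1, 1]
65.0 [12, -4, 4]
68.0 [23, -6, 8]
71.0 [33, -9, 12]
74.0 [43, -12, 17]
77.0 [53, -15, 23]
80.0 [63, -18, 29]
83.0 [72, -21, 36]
86.0 [81, -24, 43]
top hinge-left (np.float32(-6.71), np.float32(-3.33)) 0.97
top hinge-right (np.float32(-5.86), np.float32(-4.26)) 0.97
top front-left (np.float32(0.33), np.float32(-0.05)) 0.98
top front-right (np.float32(0.02), np.float32(0.6)) 0.99
top bar right (np.float32(-8.8), np.float32(-17.99)) 1.0
top jar (np.float32(0.89), -22) 0.55
top tumbler (np.float32(0.2), np.float32(-0.05)) 0.6
top tub (np.float32(0.1), np.float32(0.08)) 1.0
```

Call:
move_arm(angular=[[0, 0, 0], [0, 0, 0], [0, 0, 0], [0, 0, 0], [0, 0, 0], [0, 0, 0], [0, 0, 0], [0, 0, 0], [0, 0, 0], [0, 0, 0]], slide=[[8, -2, 3], [17, -4, 6], [25, -6, 9], [33, -8, 12], [42, -10, 17], [50, -12, 21], [58, -14, 26], [66, -16, 31], [74, -18, 37], [81, -20, 43]], grip=[0, 0, 0, 0, 0, 0, 0, 0, 0, 0])

```text
time_s: 24.97
ee_pos: [615.6, 140.7, 249.2]
eef_rot: [179.8, -42.9, 43.5]
ft_force: [0.4, -0.4, -0.2]
gripper_width: -0.002
grip_force: 0.0
```

```bash
python3 path.py 84 106 12 -1; python3 trk.py | grep -E "top"
```

```text
[ 94.1 -10.2 249.2] [ 0.4 -0.4 -0.2] [ 41.  13. -48. 119. -44.  24. -14.] [0.01 0.01 0.03]
84.0 [-4, -2, -6]
86.0 [1, -4, -1]
88.0 [7, -6, 4]
90.0 [13, -8, 9]
92.0 [18, -10, 15]
94.0 [23, -12, 20]
96.0 [28, -14, 26]
98.0 [33, -16, 32]
100.0 [38, -18, 38]
102.0 [42, -20, 44]
104.0 [46, -22, 51]
106.0 [50, -24, 57]
top hinge-left (np.float32(0.93), np.float32(0.56)) 0.96
top hinge-right (np.float32(0.64), np.float32(0.93)) 0.99
top front-left (np.float32(-8.54), np.float32(-4.26)) 0.78
top front-right (np.float32(0.03), np.float32(0.61)) 0.99
top bar right (np.float32(-8.79), np.float32(-17.99)) 0.99
top jar (np.float32(0.08), np.float32(0.06)) 1.0
top tumbler (np.float32(0.27), np.float32(0.19)) 0.55
top tub (np.float32(0.1), np.float32(0.08)) 1.0
```

Call:
move_arm(angular=[[0, 0, 0], [0, 0, 0], [0, 0, 0], [0, 0, 0], [0, 0, 0], [0, 0, 0], [0, 0, 0], [0, 0, 0], [0, 0, 0], [0, 0, 0]], slide=[[4, -1, 3], [9, -2, 7], [14, -4, 11], [19, -6, 16], [24, -8, 21], [28, -10, 26], [32, -12, 31], [36, -14, 36], [39, -15, 40], [39, -15, 40]], grip=[0, 0, 0, 0, 0, 0, 0, 0, 0, 0])

```text
time_s: 26.75
ee_pos: [645.6, 190.6, 246.0]
eef_rot: [179.8, -42.9, 43.6]
ft_force: [-0.0, 0.2, 0.1]
gripper_width: 0.002
grip_force: 0.0
```

```bash
python3 path.py 100 100 1 0
python3 - <<'E'
from station import robot
from h import *
p,M=st(robot.sense()); print('retreat 130 back:',(M.T@(-130*EX+0*EZ)).round())
E
```

```text
[152.3  -9.5 246. ] [-0.   0.2  0.1] [ 30.  16. -43. 116. -37.  20. -24.] [-0.    0.01  0.03]
100.0 [-2, -2, -3]
retreat 130 back: [-92.  33. -86.]
```

Call:
move_arm(angular=[[0, 0, 0], [0, 0, 0], [0, 0, 0], [0, 0, 0], [0, 0, 0], [0, 0, 0], [0, 0, 0], [0, 0, 0], [0, 0, 0], [0, 0, 0]], slide=[[-9, 3, -9], [-18, 6, -17], [-30, 10, -28], [-45, 15, -45], [-60, 20, -65], [-75, 26, -90], [-92, 33, -115], [-92, 33, -140], [-92, 33, -160], [-92, 33, -160]], grip=[0, 0, 0, 0, 0, 0, 0, 0, 0, 0])

```text
time_s: 27.58
ee_pos: [540.1, 41.1, 302.8]
eef_rot: [179.5, -42.9, 43.4]
ft_force: [1.0, 0.7, 0.0]
gripper_width: 0.001
grip_force: 0.0
```

```bash
python3 trk.py
python3 - <<'E'
from station import robot,cams
from h import *
r=robot.sense(); print(local(r['ee_pos']).round(),r['ft_force'])
for n in("top","scene"):
    s=cams.snapshot(n)
    for th in(0,100,110):
        t=np.radians(th); out=[]
        for x,z,y in((-140,66,0),(0,60,0),(0,60,60)): # lid/base interior samples
            c=(95+(x-95)*np.cos(t)+(z-56)*np.sin(t),y,56-(x-95)*np.sin(t)+(z-56)*np.cos(t)); u=proj(s,W(c)).round().astype(int)
            out.append((u.tolist(),s["pixels"][min(max(u[1],0),399),min(max(u[0],0),639)].tolist()))
        print(n,th,out)
    print(n,'base centre',s["pixels"][tuple(proj(s,W((0,0,51))).round().astype(int)[::-1])])
E
```

```text
scene front-left lid (np.float32(1.16), np.float32(8.81)) 0.92
scene front-right lid (np.float32(0.16), np.float32(8.06)) 0.97
scene hinge-left (np.float32(1.7), np.float32(7.86)) 0.99
scene hinge-right (np.float32(0.36), np.float32(6.9)) 0.95
scene bar left (-22, np.float32(-4.56)) 0.92
scene bar right (np.float32(0.11), np.float32(-15.21)) 0.99
scene base left (np.float32(-0.1), np.float32(-2.17)) 0.89
scene base right (np.float32(-1.9), np.float32(-1.26)) 0.62
scene jar (np.float32(0.0), np.float32(0.02)) 1.0
scene tumbler (np.float32(0.01), np.float32(0.14)) 1.0
scene dots (np.float32(-16.07), 22) 0.87
top hinge-left (np.float32(1.21), np.float32(0.44)) 0.98
top hinge-right (np.float32(0.65), np.float32(0.93)) 0.99
top front-left (np.float32(-6.35), np.float32(-3.5)) 0.91
top front-right (np.float32(0.03), np.float32(0.61)) 0.99
top bar right (np.float32(-8.79), np.float32(-17.97)) 1.0
top jar (np.float32(0.07), np.float32(0.05)) 1.0
top tumbler (np.float32(0.38), np.float32(0.1)) 0.53
top tub (np.float32(0.03), np.float32(0.05)) 1.0
[-28.   3. 301.] [0.25613061 0.07306643 0.04892715]
top 0 [([329, 227], [47, 47, 56]), ([292, 204], [128, 130, 141]), ([282, 220], [189, 189, 199])]
top 100 [([239, 172], [90, 92, 97]), ([257, 183], [48, 48, 53]), ([246, 200], [60, 61, 65])]
top 110 [([227, 165], [89, 92, 98]), ([252, 180], [47, 48, 54]), ([242, 198], [59, 60, 65])]
top base centre [128 130 141]
scene 0 [([305, 250], [25, 25, 30]), ([277, 211], [117, 119, 128]), ([256, 221], [170, 175, 181])]
scene 100 [([241, 107], [71, 63, 53]), ([254, 158], [45, 41, 37]), ([232, 167], [83, 83, 88])]
scene 110 [([235, 102], [75, 66, 58]), ([251, 156], [46, 39, 35]), ([229, 164], [82, 83, 89])]
scene base centre [132 134 140]
```

The lid is open (its pixels match 110°, and the closed-handle position shows bare worktop), and nothing else has moved. I'll hold for a second, confirm and hand in.

Call:
move_arm(angular=[[0, 0, 0], [0, 0, 0], [0, 0, 0], [0, 0, 0], [0, 0, 0], [0, 0, 0], [0, 0, 0], [0, 0, 0], [0, 0, 0], [0, 0, 0]], slide=[[0, 0, -15], [0, 0, -30], [0, 0, -40], [0, 0, -40], [0, 0, -40], [0, 0, -40], [0, 0, -40], [0, 0, -40], [0, 0, -40], [0, 0, -40]], grip=[0, 0, 0, 0, 0, 0, 0, 0, 0, 0])

```text
time_s: 29.47
ee_pos: [520.0, 25.8, 329.8]
eef_rot: [179.9, -42.9, 43.5]
ft_force: [-0.2, -0.6, -0.4]
gripper_width: 0.005
grip_force: 0.0
```

Run:
```python
from station import robot,cams,job
from h import *
s=cams.snapshot("top"); u=[(227,165),(329,227)]; v=[s["pixels"][y,x].tolist() for x,y in u]; print(v,robot.sense()['ft_force'])
if v[0][0]>70 and v[1][0]<80: print(job.job_done())
```

```text
[[91, 93, 101], [27, 28, 29]] [ 0.00095885 -0.10787415  0.06408228]
the job is handed in; nothing more can be done
None
```

I handed in the job at about 29.5 s: the lock was pushed left to about 15 mm and the lid flipped open, where it stayed by its own weight. Image tracking showed no shift of the toaster, jar, tumbler or tub, though the tumbler's top-view match was weak; no verdict came back.

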